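# Build the inspection lamp and present the bead dish over it

## Robot

A 6-joint arm with a two-finger parallel gripper is mounted at the origin on the work surface. World frame = base frame: x ahead of the robot, y to its left, z up, the work surface at z = 0. Lengths are in m, angles in degrees, forces in N, time in s.
With the tool pointing down it reaches from about 0.375 to 0.9 m from the base axis. Payload 3.1 kg.
Tool frame: the origin (TCP) lies midway between the tips of the shut fingers; the grasp point (between the pads) lies 19 mm behind it; z points along the fingers, y is the direction in which the jaws open and shut (so a half turn about z gives the same grasp; the last joint's range is limited). The gripper opens to 87 mm and grips with 3 to 60 N. Pads are 19 mm wide; open, the fingers measure 117 mm over their backs; the gripper's body (75 mm by 190 mm) begins 51 mm behind the grasp point.
Start: joints at [-80.243, 30.224, 82.088, -0, 67.689, -10.227], TCP at [0.214, -0.587, 0.223] pointing down, gripper open.
Joint ranges: [-176.69, 176.69], [-43.24, 126.21], [12.49, 139.97], [-82, 262], [0, 151.66], [-163.58, 163.58]. Speed limits (degrees/s): [159.86, 159.86, 180, 180, 180, 180].

## Interface

Orientations are given as a 3x3 rotation matrix whose columns are the frame's x, y, z axes.
In Python, from rig import bot, capture, get_calibration gives the robot as it stands.
- The arm moves only by the tool play_rows, never from a script. Its arguments are lists of equal length, an entry for each row: "fingers": the closure in counts, from 0 (fully open) to 255 (shut); "linear": the shift along the tool's x, y, z in mm, a list of three; "rot": the turn, a rotation vector about the tool's x, y, z in degrees, a list of three. A call has 1 to 20 rows; each row is the pose to reach, as a shift and turn from the pose commanded when the call began, along the tool's axes at that moment; what a row does not reach only later rows make up. A row lasts 1/10 s, in which the tool goes at most 50 mm and 8.59 degrees, less where a joint would pass 70% of its speed; a pose out of reach is approached as far as the arm can. A call with a gripper value outside its range is refused whole. The fingers move at their own pace and stop on an object; the grip force is fixed at half the most. Time passes only in rows, so rows that repeat a pose let the fingers close. It gives the time, the measured TCP pose, the force and the opening at its end, in the units of the state.
- bot.read_state(): the state, without advancing time (a new reading comes with each control period).
- capture(name): name is "scene" or "top" or "wrist"; returns the picture (420x560x3 uint8, red, green, blue); there is no depth.
- get_calibration(name): a dict with "vfov" (degrees; the focal length in pixels is half the picture's height over the tangent of half this angle, whatever the lens; pixels are square), "cx", "cy" (the principal point, pixels), "dist" ([k1, k2, p1, p2, k3] as OpenCV has them; the pictures are not rectified), "camera_from_world" (4x4, takes a point from world to camera coordinates). Camera axes: x right, y down, z forward; pixel columns grow to the right and rows downward; lengths in m; the calibration is good to about 2 mm. A picture is of the moment at which its call begins: read the wrist's pose just before it. get_calibration takes no time and is no camera call; for the wrist camera it gives the pose at the moment of the call.
- bot.hand_in(): hands the job in, once; it reports no verdict.
The state is a dict: "time_s": time; "joint_positions": joint angles; "qvel": joint speeds; "tau": joint torques, N m; "position": TCP position; "tcp_rot": TCP orientation; "force": force on the tool from outside, world axes, zero at the start; "moment": the same for the moment, N m; "opening": opening from 0.0 (shut) to 1.0 (fully open).
Only numpy, scipy, OpenCV 4.12 (cv2) and the standard library are available. Lean on these libraries where they do the work, as an engineer would, in place of code of your own. Each camera call takes 0.05 s, during which the arm holds its last target.

## Task

Build the inspection lamp in the blue nest: stand the silver lamp body down square between the four posts, let go of it, then lay the white diffuser disc on top of it and let go. Then lift the white bead dish by its orange bar handle, carry it level, turn it through about a quarter turn so that its red tab points the same way as the nest's yellow tab, and hold it level and still, centred over the diffuser with about 5 cm of air between them; the loose ball must stay inside the dish's blue ring all the time. Finish while still holding the dish there, and leave everything else on the table alone.

Things in the scene. Friction and masses are not known exactly. Their poses are not given: they have to be found in the camera images.
- nest: fixed blue plate 90 x 90 x 8 mm with four aluminium posts, 12 mm thick, 25.5 mm either side of the centre in x and y, tops 60 mm above the table, last 8 mm tapered: a round pocket 60 mm across, open for a finger at +x, -x, +y, -y (39 mm between posts). Origin: centre of the underside, on the table; z up, own +x towards the yellow tab
- nest_tab (a point): yellow tab on the edge of the nest's plate, 60 mm from the nest's centre along the nest's own +x, 8 mm above the table
- lamp_center (a point): centre of the lamp body, a silver puck with a red band and a yellow disc on its top, 56 mm diameter, 36 mm tall (this point 18 mm above its underside), about 0.16 kg, starts upright on the table; z up. Seated in the nest, this point is 26 mm above the table
- diffuser_center (a point): centre of the diffuser disc: white with an orange band, 56 mm diameter, 18 mm thick (this point 9 mm above its underside), about 0.05 kg, starts flat on the table. Seated on the lamp body in the nest, this point is 53 mm above the table and its top 62 mm
- dish_handle (a point): middle of the orange bar bridging the bead dish, 82 mm above the dish's underside, straight over its centre. Bar: flat sides, 12 mm thick along the dish's x, 132 mm long along its y (legs at the ends), 18 mm tall, 49 mm of space between it and the ball. Axes: the dish's x points to its red tab, z up. The dish starts on the table
- dish_floor (a point): centre of the dish's inside, 5 mm above its underside. Dish: white, round, 122 mm diameter, rim 18 mm high, about 0.17 kg, inside a very shallow cone (0.12 rad) lowest at the centre, with a blue ring of 50 mm diameter drawn round it
- dish_tab (a point): outer part of the red tab at the dish's rim, 75 mm from the dish's centre along its own +x, 15 mm above the underside
- ball_center (a point): centre of the polished brass-coloured ball, 18 mm diameter, 24 g, lying loose at the centre of the dish; it rolls freely
- bottle_a: grey ink dropper bottle, 28 mm across, 84 mm tall; a bystander, origin at its underside centre
- bottle_b: blue ink dropper bottle, 28 mm across, 84 mm tall; a bystander, origin at its underside centre
- bottle_c: white dropper bottle, 28 mm across, 84 mm tall; a bystander, origin at its underside centre
- machine: red and black pen machine, 125 mm long, 32 mm thick, lying in a low rubber rest; a bystander, origin at its underside centre
- marker: blue marker, 130 mm long, 12 mm thick, lying; a bystander, origin at its underside centre
Not all that is in view belongs to the job. What is shaped like the part that bears dish_handle but green is not meant.

How it is judged (in metres and radians):
On the way, in this order (a step that is already met when the one before it is completed fails the run):
1. the lamp body stands upright and square in the nest, on its plate, let go (horizontal distance between lamp_center and nest below 0.005 m and z of lamp_center in the frame of nest between 0.022 and 0.0295 m and angle between lamp_center's own z axis and vertical below 0.07 rad and contact force between the fingers and lamp below 0.2 N and linear speed of lamp below 0.02 m/s), for 0.2 s.
2. the diffuser disc lies flat on the lamp body between the posts, let go (all of step 1 and horizontal distance between diffuser_center and nest below 0.006 m and z of diffuser_center in the frame of nest between 0.048 and 0.057 m and angle between diffuser_center's own z axis and vertical below 0.07 rad and contact force between the fingers and diffuser below 0.2 N and linear speed of diffuser below 0.02 m/s), for 0.2 s.
3. the dish is lifted by the gripper, at least 3 cm off the table, level, the lamp still built (height (world z) of dish_floor above 0.035 m and contact force between the fingers and dish above 1 N and angle between dish_handle's own z axis and vertical below 0.09 rad and contact force between dish and lamp below 0.1 N and contact force between dish and diffuser below 0.1 N and contact force between dish and nest below 0.1 N and horizontal distance between lamp_center and nest below 0.005 m and z of lamp_center in the frame of nest below 0.0295 m and angle between each of lamp_center, diffuser_center's own z axis and vertical below 0.07 rad and contact force between the fingers and lamp below 0.2 N and horizontal distance between diffuser_center and nest below 0.006 m and z of diffuser_center in the frame of nest between 0.048 and 0.057 m and contact force between the fingers and diffuser below 0.2 N), for 0.2 s.
At the end, for the whole second after the job is handed in: Lamp body and diffuser stacked flat in the nest (within 5-6 mm, 4 deg), let go. Gripper alone holds the dish: within 25 mm of over the diffuser, gap 25 to 80 mm, level within 5 deg, red tab the yellow tab's way within 11 deg, still; ball within 15 mm of the dish's centre (all of step 2 and contact force between the fingers and dish above 1 N and angle between dish_handle's own z axis and vertical below 0.09 rad and contact force between dish and lamp below 0.1 N and contact force between dish and diffuser below 0.1 N and contact force between dish and nest below 0.1 N and horizontal distance between dish_handle and diffuser_center below 0.025 m and height (world z) of dish_floor between 0.092 and 0.147 m and angle between the x axis of dish_handle and the x axis of nest, either way round below 0.2 rad and x of dish_tab in the frame of nest above 0.03 m and linear speed of dish below 0.03 m/s and angular speed of dish below 0.25 rad/s and horizontal distance between ball_center and dish_floor below 0.015 m and distance between ball_center and dish_floor below 0.025 m); the arm keeps its last pose, push and grip.
It fails at once if the ball's centre left the blue ring (25 mm from the dish's centre) (distance between ball_center and dish_floor above 0.028 m).
It fails at once if the dish was tilted more than 12 degrees (angle between dish_handle's own z axis and vertical above 0.21 rad).
It fails at once if a bystander was moved more than 3 cm (distance of any of bottle_a, bottle_b, bottle_c, machine, marker from where it was at the start of the episode above 0.03 m).
It also fails if it takes over 72 s, if anything falls off the work surface, if the arm or the gripper's body presses on something with over 40 N, if the wrist force passes 120 N, or if a joint passes its speed limit or range.

## Working session

There is one attempt and no reset: what is moved stays moved. The work goes in short steps, Python scripts to look and compute and a tool call to move; the robot and the scene stay as the last step left them, time stands still between calls to the robot, and variables do not carry over. Pictures are saved under pics/ and viewed, and the job is handed in when it is done.

Besides the shell and the picture viewer there is one more tool, called as name(argument=value, ...), one argument or row to a line, values as JSON. play_rows: Moves the arm, as the interface text tells. Its arguments: {"type":"object","properties":{"fingers":{"type":"array"},"linear":{"type":"array"},"rot":{"type":"array"}},"required":["fingers","linear","rot"]}

```bash
ls; mkdir -p pics; python3 - <<'E'
from rig import bot, capture, get_calibration
import cv2
print(bot.read_state())
for n in ["scene","top","wrist"]:
    c=get_calibration(n); print(n,c)
    cv2.imwrite(f"pics/{n}0.png",capture(n)[:,:,::-1])
E
```

```text
pics
{'time_s': 0.0, 'joint_positions': array([-8.02418006e+01,  3.02771792e+01,  8.21560946e+01, -9.08479478e-05,
        6.76891298e+01, -1.02276051e+01]), 'qvel': array([ 0.09522438,  0.00760379, -0.03534918,  0.0289987 ,  0.07467716,
        0.20968296]), 'tau': array([ 3.40261013e-04, -4.40043926e+01, -1.76590633e+01,  6.32942165e-02,
        5.82384481e-02, -1.87111405e-04]), 'position': array([ 0.2135157 , -0.58662246,  0.22159241]), 'tcp_rot': array([[ 9.39777193e-01,  3.41787500e-01, -3.63535961e-04],
       [ 3.41787485e-01, -9.39774911e-01,  2.10518746e-03],
       [ 3.77884783e-04, -2.10265920e-03, -9.99997718e-01]]), 'force': array([ 0.1862912 , -0.67979875,  0.25997821]), 'moment': array([0.00141967, 0.02620471, 0.01959152]), 'opening': 1.0019303645081905}
scene {'vfov': 43.28247493818398, 'cx': 284.49426920379085, 'cy': 204.26168054237434, 'dist': array([-0.05673657,  0.        ,  0.        ,  0.        ,  0.        ]), 'camera_from_world': array([[-0.45585452,  0.88980568,  0.02103595,  0.25630079],
       [ 0.4874467 ,  0.26935831, -0.83056716, -0.15979374],
       [
[... 282 characters left out ...]
'camera_from_world': array([[-0.00926684, -0.9999513 ,  0.00339433, -0.00646637],
       [-0.98889372,  0.00866072, -0.14837183,  0.52768265],
       [ 0.14833521, -0.00473157, -0.98892582,  0.91850124],
       [ 0.        ,  0.        ,  0.        ,  1.        ]])}
wrist {'vfov': 61.60142990600773, 'cx': 277.88058011369554, 'cy': 207.0133746376676, 'dist': array([-0.06521936,  0.        ,  0.        ,  0.        ,  0.        ]), 'camera_from_world': array([[ 0.34213993, -0.93964844, -0.00103746, -0.62341377],
       [-0.90251872, -0.32892735,  0.27796898, -0.03344098],
       [-0.26153437, -0.09416796, -0.96058949,  0.39075765],
       [ 0.        ,  0.        ,  0.        ,  1.        ]])}
```

View pics/scene0.png

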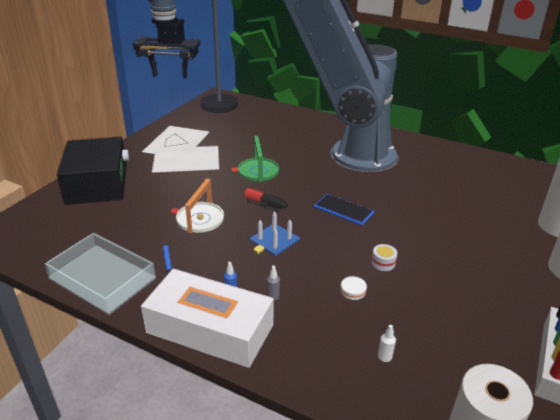

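View pics/top0.png

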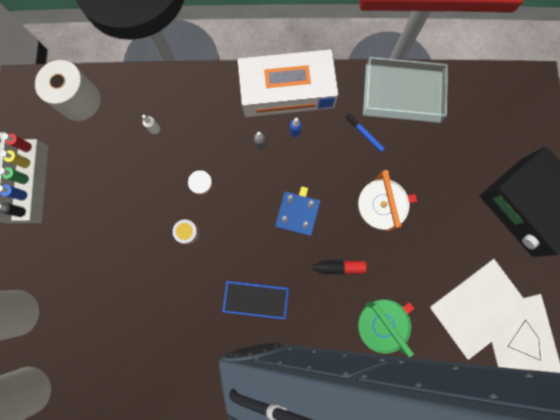

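View pics/wrist0.png

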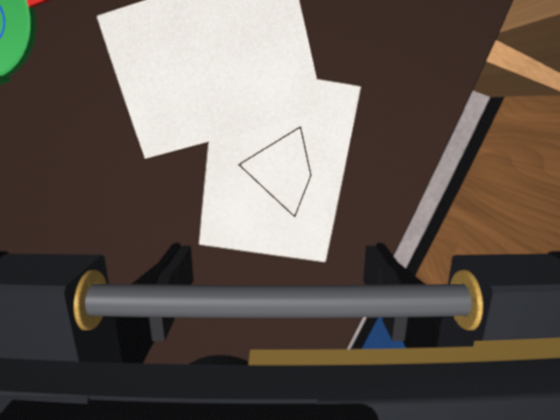

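The nest is at top (298,213) with its yellow tab at (303,190). The lamp is at (184,231), the diffuser at (200,182), the white dish at (384,204) with its red tab at (412,199), and the green decoy at (385,327). Next I'll measure them.

```bash
cat > h.py <<'E'
import numpy as np, cv2
from rig import bot, capture, get_calibration
def K(c):
    f=210/np.tan(np.radians(c["vfov"]/2)); return np.array([[f,0,c["cx"]],[0,f,c["cy"]],[0,0,1]])
def ray(c,uv):
    p=cv2.undistortPoints(np.array([[uv]],float),K(c),np.array(c["dist"]))[0,0]
    T=np.array(c["camera_from_world"]);R=T[:3,:3];o=-R.T@T[:3,3]
    d=R.T@np.array([p[0],p[1],1]); return o,d/np.linalg.norm(d)
def plane(c,uv,z):
    o,d=ray(c,uv); return o+d*(z-o[2])/d[2]
def tri(c1,u1,c2,u2):
    o1,d1=ray(c1,u1);o2,d2=ray(c2,u2)
    s=np.linalg.lstsq(np.stack([d1,-d2],1),o2-o1,rcond=None)[0]
    a=o1+d1*s[0];b=o2+d2*s[1];return (a+b)/2,np.linalg.norm(a-b)
def proj(c,p):
    T=np.array(c["camera_from_world"])
    return cv2.projectPoints(np.array([p],float),cv2.Rodrigues(T[:3,:3])[0],T[:3,3],K(c),np.array(c["dist"]))[0][0,0]
def blobs(img,lo,hi,roi=None,amin=8):
    hsv=cv2.cvtColor(img,cv2.COLOR_RGB2HSV); m=cv2.inRange(hsv,np.array(lo),np.array(hi))
    if roi is not None:
        k=np.zeros_like(m);x0,y0,x1,y1=roi;k[y0:y1,x0:x1]=255;m&=k
    n,l,s,ce=cv2.connectedComponentsWithStats(m)
    return sorted([(int(s[i,4]),ce[i].round(2).tolist(),s[i,:4].tolist()) for i in range(1,n) if s[i,4]>=amin],reverse=True)
E
python3 - <<'E'
from h import *
ct=get_calibration("top");cs=get_calibration("scene")
t=capture("top");s=capture("scene")
yel=([20,120,120],[35,255,255])
blue=([105,120,60],[125,255,255]); org=([5,150,120],[18,255,255]); 
print("topY",blobs(t,*yel)); print("scY",blobs(s,*yel))
print("topB",blobs(t,*blue,roi=(260,180,330,240)));print("topO",blobs(t,*org,roi=(340,160,420,240)))
wh=([0,0,150],[180,60,255]); print("topW",blobs(t,*wh,roi=(150,160,430,250)))
red=([0,150,90],[4,255,255]); print("topR",blobs(t,*red,roi=(340,160,430,240)))
print("tcp cam", -np.array(get_calibration("wrist")["camera_from_world"])[:3,:3].T@np.array(get_calibration("wrist")["camera_from_world"])[:3,3], proj(get_calibration("wrist"),bot.read_state()["position"]))
for n,uv,z in [("nest",(298,213),.008),("ntab",(303,190.5),.008),("lamp",(184,231),.036),("diff",(200,182),.018),("dish",(384,204),.01),("dtab",(412,199),.015),("ba",(260,140),0.05),("bb",(295,126),0.05),("machine",(342,267),.02)]:
    p=plane(ct,uv,z);print(n,p.round(4),np.hypot(p[0],p[1]).round(3))
cv2.imwrite("pics/topz.png",cv2.resize(t[150:270,150:430],None,fx=2.8,fy=2.8,interpolation=cv2.INTER_CUBIC)[:,:,::-1])
E
```

```text
topY [(200, [183.7, 230.91], [176, 223, 16, 16]), (77, [10.53, 156.58], [4, 151, 12, 11]), (74, [303.09, 190.64], [299, 186, 9, 10])]
scY [(114, [384.61, 251.05], [377, 247, 16, 9]), (55, [258.38, 248.98], [254, 246, 10, 8])]
topB [(1149, [297.28, 213.85], [276, 192, 44, 44])]
topO [(318, [389.77, 196.15], [376, 170, 26, 60])]
topW [(1226, [375.07, 205.47], [358, 179, 36, 51]), (443, [199.23, 181.6], [188, 170, 24, 24]), (439, [400.26, 200.51], [391, 180, 19, 43]), (212, [184.62, 231.2], [173, 219, 24, 25]), (13, [310.69, 202.23], [309, 201, 5, 4]), (13, [289.77, 196.38], [288, 195, 5, 4]), (12, [305.42, 222.75], [304, 221, 4, 4]), (11, [284.09, 217.18], [283, 216, 4, 4])]
topR [(65, [412.31, 197.95], [408, 194, 9, 9])]
tcp cam [ 0.28534007 -0.56016248  0.38439797] [279.26536049 263.43018784]
nest [ 0.5364 -0.0429  0.008 ] 0.538
ntab [ 0.5923 -0.0559  0.008 ] 0.595
lamp [0.4915 0.2276 0.036 ] 0.542
diff [0.6137 0.1961 0.018 ] 0.644
dish [ 0.5566 -0.254   0.01  ] 0.612
dtab [ 0.5676 -0.3224  0.015 ] 0.653
ba [0.7082 0.0475 0.05  ] 0.71
bb [ 0.7429 -0.0371  0.05  ] 0.744
machine [ 0.4043 -0.1448  0.02  ] 0.429
```

View pics/topz.png

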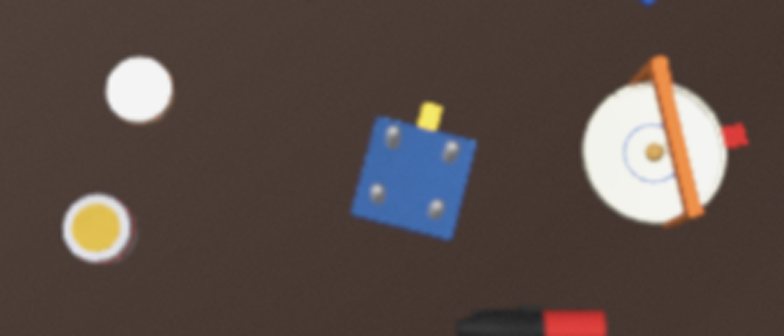

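```bash
cat >> h.py <<'E'
from scipy.spatial.transform import Rotation as Ro
def goal(pos,phi,R0=None,p0=None):
    st=bot.read_state(); R=np.array(st["tcp_rot"]) if R0 is None else R0; p=np.array(st["position"]) if p0 is None else p0
    f=np.radians(phi); Rg=np.array([[np.cos(f),np.sin(f),0],[np.sin(f),-np.cos(f),0],[0,0,-1.]])
    lin=R.T@(np.array(pos)-p)*1000; rot=Ro.from_matrix(R.T@Rg).as_rotvec(degrees=True)
    print("lin",lin.round(1).tolist(),"rot",rot.round(2).tolist(),"dist",np.linalg.norm(lin).round(1)); return lin,rot
def st():
    s=bot.read_state(); R=np.array(s["tcp_rot"]);print("t",round(s["time_s"],2),"pos",np.round(s["position"],4),"phi",np.degrees(np.arctan2(R[1,0],R[0,0])).round(2),"tilt z",R[:,2].round(4),"F",np.round(s["force"],1),"open",round(s["opening"],3),"j",np.round(s["joint_positions"],1))
E
python3 - <<'E'
from h import *
ct=get_calibration("top")
ps=[plane(ct,u,.06) for u in [(310.69,202.23),(289.77,196.38),(305.42,222.75),(284.09,217.18)]]
print(np.array(ps).round(4),np.mean(ps,0))
print(plane(ct,(389.77,196.15),.091),plane(ct,(412.31,197.95),.016), plane(ct,(303.09,190.64),.009),plane(ct,(183.7,230.9),.036))
goal([.536,-.043,.22],77)
E
```

```text
[[ 0.5534 -0.0707  0.06  ]
 [ 0.5676 -0.0224  0.06  ]
 [ 0.5055 -0.0577  0.06  ]
 [ 0.5189 -0.0087  0.06  ]] [ 0.53638359 -0.03987531  0.06      ]
[ 0.56027653 -0.24744275  0.091     ] [ 0.57001903 -0.3229843   0.016     ] [ 0.5917624  -0.05611424  0.009     ] [0.49174558 0.22833446 0.036     ]
lin [488.9, -401.1, 2.6] rot [-0.05, -0.04, -57.02] dist 632.4
```

play_rows(
  fingers=[0, 0, 0, 0, 0, 0, 0, 0, 0, 0, 0, 0, 0, 0, 0, 0, 0],
  linear=[
    [489, -401, 2],
    [489, -401, 2],
    [489, -401, 2],
    [489, -401, 2],
    [489, -401, 2],
    [489, -401, 2],
    [489, -401, 2],
    [489, -401, 2],
    [489, -401, 2],
    [489, -401, 2],
    [489, -401, 2],
    [489, -401, 2],
    [489, -401, 2],
    [489, -401, 2],
    [489, -401, 2],
    [489, -401, 2],
    [489, -401, 2],
  ],
  rot=[
    [0, 0, -54.5],
    [0, 0, -54.5],
    [0, 0, -54.5],
    [0, 0, -54.5],
    [0, 0, -54.5],
    [0, 0, -54.5],
    [0, 0, -54.5],
    [0, 0, -54.5],
    [0, 0, -54.5],
    [0, 0, -54.5],
    [0, 0, -54.5],
    [0, 0, -54.5],
    [0, 0, -54.5],
    [0, 0, -54.5],
    [0, 0, -54.5],
    [0, 0, -54.5],
    [0, 0, -54.5],
  ],
)

```text
time_s: 1.95
position: [0.5355, -0.0446, 0.2205]
tcp_rot: [[0.269, 0.963, -0.001], [0.963, -0.269, -0.0], [-0.0, -0.001, -1.0]]
force: [-0.1, 0.2, -0.6]
opening: 1.001
```

```bash
python3 - <<'E'
from h import *
st()
cw=get_calibration("wrist"); w=capture("wrist"); np.save("w1.npy",w)
cv2.imwrite("pics/w1.png",w[:,:,::-1])
print(blobs(w,[20,100,100],[35,255,255]))
print(blobs(w,[100,120,50],[125,255,255],amin=50))
print(proj(cw,[.5364,-.0399,.06]))
E
```

```text
t 1.95 pos [ 0.5355 -0.0446  0.2205] phi 74.37 tilt z [-6.e-04 -1.e-04 -1.e+00] F [-0.1  0.2 -0.6] open 1.001 j [-16.7  23.6  94.8  -0.   61.6  -1. ]
[(4788, [414.3, 353.76], [249, 338, 311, 27]), (655, [468.27, 299.48], [451, 270, 32, 60]), (642, [87.99, 299.12], [75, 270, 31, 60]), (357, [331.5, 175.24], [321, 167, 22, 18]), (41, [535.0, 92.0], [532, 75, 7, 35]), (39, [338.33, 332.49], [335, 329, 10, 11]), (8, [524.5, 40.5], [524, 37, 2, 8]), (8, [74.0, 311.5], [74, 308, 1, 8])]
[(5732, [278.66, 172.59], [236, 134, 86, 82]), (2120, [74.95, 130.46], [17, 59, 103, 150]), (1023, [476.35, 121.88], [455, 108, 50, 31]), (883, [545.9, 178.42], [530, 160, 30, 40]), (96, [493.57, 251.51], [486, 246, 16, 10])]
[277.53755295 185.13838589]
```

View pics/w1.png

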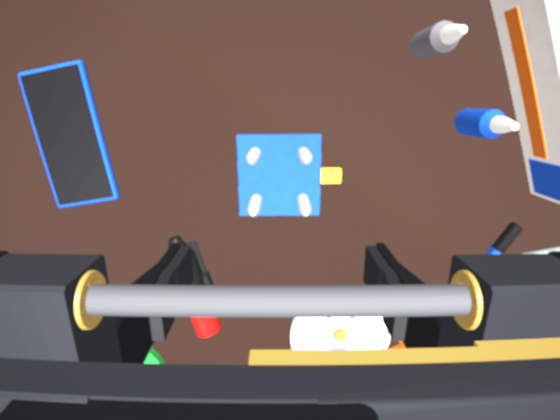

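The plate shows at about (279,175), square to the tool, with its yellow tab at (331,175). I'll fit the plate corners next.

```bash
cat >> h.py <<'E'
def platefit(c,img,roi):
    hsv=cv2.cvtColor(img,cv2.COLOR_RGB2HSV); m=cv2.inRange(hsv,np.array([100,120,50]),np.array([125,255,255]))
    k=np.zeros_like(m);x0,y0,x1,y1=roi;k[y0:y1,x0:x1]=255;m&=k
    m=cv2.morphologyEx(m,cv2.MORPH_CLOSE,np.ones((15,15),np.uint8))
    cn=max(cv2.findContours(m,cv2.RETR_EXTERNAL,cv2.CHAIN_APPROX_NONE)[0],key=cv2.contourArea)
    P=np.array([plane(c,q+0.0,.008)[:2] for q in cn[:,0].astype(float)])*1000
    r=cv2.minAreaRect(P.astype(np.float32)); print("rect mm",np.round(r[0],1),np.round(r[1],1),round(r[2],2))
    return r
E
python3 - <<'E'
from h import *
w=np.load("w1.npy");cw=get_calibration("wrist")
platefit(cw,w,(220,110,325,230))
a=plane(cw,(331.5,175.24),.008);print("tab",a)
r=platefit(get_calibration("top"),capture("top"),(260,180,330,240))
d=a[:2]*1000-np.array([536,-40]);print(np.degrees(np.arctan2(d[1],d[0])))
print(goal([.4917,.2283,.22],74.4))
E
```

```text
rect mm [537.5 -41.5] [89.1 90.5] 74.39
tab [ 0.59255602 -0.05631027  0.008     ]Traceback (most recent call last):
  File "<stdin>", line 5, in <module>
  File "h.py", line 36, in platefit
    cn=max(cv2.findContours(m,cv2.RETR_EXTERNAL,cv2.CHAIN_APPROX_NONE)[0],key=cv2.contourArea)
ValueError: max() iterable argument is empty
```

```bash
python3 - <<'E'
from h import *
goal([.4917,.2283,.22],74.4)
E
```

```text
lin [250.9, -115.9, 0.6] rot [-0.01, 0.01, -0.03] dist 276.4
```

play_rows(
  fingers=[0, 0, 0, 0, 0, 0, 0, 0, 0],
  linear=[
    [251, -116, 0],
    [251, -116, 0],
    [251, -116, 0],
    [251, -116, 0],
    [251, -116, 0],
    [251, -116, 0],
    [251, -116, 0],
    [251, -116, 0],
    [251, -116, 0],
  ],
  rot=[
    [0, 0, 0],
    [0, 0, 0],
    [0, 0, 0],
    [0, 0, 0],
    [0, 0, 0],
    [0, 0, 0],
    [0, 0, 0],
    [0, 0, 0],
    [0, 0, 0],
  ],
)

```text
time_s: 2.95
position: [0.4918, 0.2281, 0.2205]
tcp_rot: [[0.269, 0.963, -0.0], [0.963, -0.269, -0.001], [-0.001, 0.0, -1.0]]
force: [0.9, -0.2, 0.0]
opening: 0.999
```

```bash
python3 - <<'E'
from h import *
st()
cw=get_calibration("wrist"); w=capture("wrist")
cv2.imwrite("pics/w2.png",w[:,:,::-1])
b=blobs(w,[20,100,100],[35,255,255],roi=(200,100,360,240));print(b)
print(plane(cw,b[0][1],.0365))
ct=get_calibration("top");t=capture("top")
platefit(ct,t,(260,180,330,240))
E
```

```text
t 2.95 pos [0.4918 0.2281 0.2205] phi 74.39 tilt z [-1.e-04 -5.e-04 -1.e+00] F [ 0.9 -0.2  0. ] open 0.999 j [13.1 24.  94.1 -0.  61.9 28.7]
[(1121, [278.67, 184.57], [260, 166, 38, 38])]
[0.49261845 0.22790339 0.0365    ]
rect mm [536.3 -41.1] [89.6 90. ] 74.87
```

View pics/w2.png

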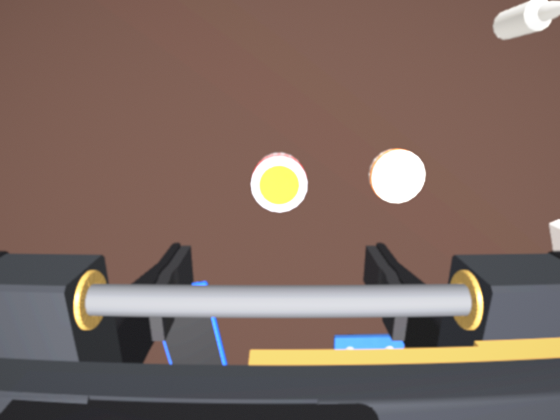

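The yellow disc is at (279,185) and puts the lamp at (0.4926, 0.2279). The diffuser is at (397,176). I'll centre the lamp mechanically with two squeezes at right angles.

```bash
python3 - <<'E'
from h import *
goal([.4926,.2279,.009],-15.6)
w=cv2.imread("pics/w2.png")[:,:,::-1].copy();cw=get_calibration("wrist")
b=blobs(w,[0,0,150],[180,60,255],roi=(330,120,450,230));print(b)
print(plane(cw,b[0][1],.018))
E
```

```text
lin [0.1, 0.6, 211.6] rot [0.01, 0.01, 89.95] dist 211.6
[(2371, [398.1, 176.02], [371, 149, 55, 55]), (12, [374.5, 158.5], [373, 156, 4, 6])]
[0.61621292 0.19878012 0.018     ]
```

play_rows(
  fingers=[0, 0, 0, 0, 0, 0, 0, 0, 0, 0, 0, 0, 255, 255, 255, 255, 255, 255, 255],
  linear=[
    [0, 0.6, 20],
    [0, 0.6, 40],
    [0, 0.6, 60],
    [0, 0.6, 80],
    [0, 0.6, 100],
    [0, 0.6, 120],
    [0, 0.6, 140],
    [0, 0.6, 160],
    [0, 0.6, 180],
    [0, 0.6, 200],
    [0, 0.6, 212],
    [0, 0.6, 212],
    [0, 0.6, 212],
    [0, 0.6, 212],
    [0, 0.6, 212],
    [0, 0.6, 212],
    [0, 0.6, 212],
    [0, 0.6, 212],
    [0, 0.6, 212],
  ],
  rot=[
    [0, 0, 8.5],
    [0, 0, 17],
    [0, 0, 25.5],
    [0, 0, 34],
    [0, 0, 42.5],
    [0, 0, 51],
    [0, 0, 59.5],
    [0, 0, 68],
    [0, 0, 76.5],
    [0, 0, 85],
    [0, 0, 90],
    [0, 0, 90],
    [0, 0, 90],
    [0, 0, 90],
    [0, 0, 90],
    [0, 0, 90],
    [0, 0, 90],
    [0, 0, 90],
    [0, 0, 90],
  ],
)

```text
time_s: 4.95
position: [0.4922, 0.2293, 0.0091]
tcp_rot: [[0.964, -0.267, 0.0], [-0.267, -0.964, -0.0], [0.0, 0.0, -1.0]]
force: [-0.3, -1.2, 6.1]
opening: 0.636
```

```bash
python3 - <<'E'
from h import *
st()
E
```

```text
t 4.95 pos [0.4922 0.2293 0.0091] phi -15.48 tilt z [ 4.e-04 -2.e-04 -1.e+00] F [-0.3 -1.2  6.1] open 0.636 j [ 13.2  43.3 102.2  -0.   34.5 118.7]
```

play_rows(
  fingers=[0, 0, 0, 0, 0, 0, 0, 0, 0, 0, 0, 0, 0, 0, 0, 0, 0, 0],
  linear=[
    [0, 0, 0],
    [0, 0, 0],
    [0, 0, 0],
    [0, 0, 0],
    [0, 0, 0],
    [0, 0, 0],
    [0, 0, 0],
    [0, 0, 0],
    [0, 0, 0],
    [0, 0, 0],
    [0, 0, 0],
    [0, 0, 0],
    [0, 0, 0],
    [0, 0, 0],
    [0, 0, 0],
    [0, 0, 0],
    [0, 0, 0],
    [0, 0, 0],
  ],
  rot=[
    [0, 0, 0],
    [0, 0, 0],
    [0, 0, 0],
    [0, 0, 0],
    [0, 0, -8.5],
    [0, 0, -17],
    [0, 0, -25.5],
    [0, 0, -34],
    [0, 0, -42.5],
    [0, 0, -51],
    [0, 0, -59.5],
    [0, 0, -68],
    [0, 0, -76.5],
    [0, 0, -85],
    [0, 0, -90],
    [0, 0, -90],
    [0, 0, -90],
    [0, 0, -90],
  ],
)

```text
time_s: 6.75
position: [0.4921, 0.2294, 0.0085]
tcp_rot: [[0.269, 0.963, -0.0], [0.963, -0.269, 0.0], [-0.0, -0.0, -1.0]]
force: [0.3, -0.5, -0.3]
opening: 1.002
```

```bash
python3 - <<'E'
from h import *
st()
E
```

```text
t 6.75 pos [0.4921 0.2294 0.0085] phi 74.41 tilt z [-1.e-04  0.e+00 -1.e+00] F [ 0.3 -0.5 -0.3] open 1.002 j [ 13.2  43.4 102.2   0.   34.5  28.8]
```

play_rows(
  fingers=[255, 255, 255, 255, 255, 255, 255],
  linear=[
    [0, 0, 0],
    [0, 0, 0],
    [0, 0, 0],
    [0, 0, 0],
    [0, 0, 0],
    [0, 0, 0],
    [0, 0, 0],
  ],
  rot=[
    [0, 0, 0],
    [0, 0, 0],
    [0, 0, 0],
    [0, 0, 0],
    [0, 0, 0],
    [0, 0, 0],
    [0, 0, 0],
  ],
)

```text
time_s: 7.45
position: [0.4922, 0.2294, 0.0086]
tcp_rot: [[0.268, 0.964, 0.0], [0.964, -0.268, 0.0], [0.0, 0.0, -1.0]]
force: [0.5, 0.1, 0.6]
opening: 0.635
```

```bash
python3 - <<'E'
from h import *
st()
goal([.5372,-.041,.13],74.4)
E
```

```text
t 7.45 pos [0.4922 0.2294 0.0086] phi 74.48 tilt z [ 2.e-04  1.e-04 -1.e+00] F [0.5 0.1 0.6] open 0.635 j [ 13.2  43.4 102.1   0.   34.5  28.7]
lin [-248.5, 115.7, -121.4] rot [0.01, -0.01, 0.08] dist 299.8
```

Both squeezes read 55.3 mm, so the lamp is centred at the TCP. I'll open, rise and look again: with the lamp's position now known, that gives the wrist camera's bias.

play_rows(
  fingers=[0, 0, 0, 0, 0, 0, 0, 0, 0, 0, 0, 0],
  linear=[
    [0, 0, 0],
    [0, 0, 0],
    [0, 0, 0],
    [0, 0, 0],
    [0, 0, -30],
    [0, 0, -70],
    [0, 0, -110],
    [0, 0, -150],
    [0, 0, -190],
    [0, 0, -212],
    [0, 0, -212],
    [0, 0, -212],
  ],
  rot=[
    [0, 0, 0],
    [0, 0, 0],
    [0, 0, 0],
    [0, 0, 0],
    [0, 0, 0],
    [0, 0, 0],
    [0, 0, 0],
    [0, 0, 0],
    [0, 0, 0],
    [0, 0, 0],
    [0, 0, 0],
    [0, 0, 0],
  ],
)

```text
time_s: 8.65
position: [0.4917, 0.2293, 0.2204]
tcp_rot: [[0.267, 0.964, 0.0], [0.964, -0.267, -0.0], [-0.0, 0.0, -1.0]]
force: [-0.3, 0.0, 0.0]
opening: 0.999
```

```bash
python3 - <<'E'
from h import *
st()
cw=get_calibration("wrist"); w=capture("wrist")
cv2.imwrite("pics/w3.png",w[:,:,::-1])
b=blobs(w,[20,100,100],[35,255,255],roi=(200,100,360,240));print(b)
print(plane(cw,b[0][1],.0365))
b=blobs(w,[0,0,150],[180,60,255],roi=(330,120,450,230));print(b);print(plane(cw,b[0][1],.018))
ct=get_calibration("top");t=capture("top");b=blobs(t,[20,120,120],[35,255,255],roi=(150,200,230,260));print(b, b and plane(ct,b[0][1],.0365))
cs=get_calibration("scene");s=capture("scene");b=blobs(s,[20,120,120],[35,255,255],roi=(340,220,420,270));print(b, b and plane(cs,b[0][1],.0365))
E
```

```text
t 8.65 pos [0.4917 0.2293 0.2204] phi 74.49 tilt z [ 0. -0. -1.] F [-0.3  0.   0. ] open 0.999 j [13.2 24.  94.1 -0.  61.9 28.7]
[(1124, [278.22, 183.66], [260, 165, 38, 38])]
[0.49224868 0.23017931 0.0365    ]
[(2356, [398.29, 177.35], [371, 151, 55, 55]), (22, [374.55, 160.59], [370, 154, 11, 15])]
[0.61589282 0.19896129 0.018     ]
[(197, [182.73, 231.01], [175, 224, 16, 15])] [0.49144715 0.23050242 0.0365    ]
[(114, [385.63, 251.32], [378, 247, 16, 10])] [0.49010283 0.22901456 0.0365    ]
```

The wrist bias is under 1 mm. With bias corrections, wrist and top agree on the nest at (0.5372, -0.042) and the diffuser at (0.616, 0.198). Gripping the lamp.

play_rows(
  fingers=[0, 0, 0, 0, 0, 0, 255, 255, 255, 255, 255, 255, 255, 255, 255, 255, 255],
  linear=[
    [0, 0, 45],
    [0, 0, 90],
    [0, 0, 135],
    [0, 0, 180],
    [0, 0, 212],
    [0, 0, 212],
    [0, 0, 212],
    [0, 0, 212],
    [0, 0, 212],
    [0, 0, 212],
    [0, 0, 212],
    [0, 0, 212],
    [0, 0, 200],
    [0, 0, 170],
    [0, 0, 130],
    [0, 0, 92],
    [0, 0, 92],
  ],
  rot=[
    [0, 0, 0],
    [0, 0, 0],
    [0, 0, 0],
    [0, 0, 0],
    [0, 0, 0],
    [0, 0, 0],
    [0, 0, 0],
    [0, 0, 0],
    [0, 0, 0],
    [0, 0, 0],
    [0, 0, 0],
    [0, 0, 0],
    [0, 0, 0],
    [0, 0, 0],
    [0, 0, 0],
    [0, 0, 0],
    [0, 0, 0],
  ],
)

```text
time_s: 10.5
position: [0.4955, 0.2304, 0.1338]
tcp_rot: [[0.267, 0.964, 0.011], [0.964, -0.267, 0.003], [0.005, 0.01, -1.0]]
force: [1.5, 0.3, -2.1]
opening: 0.642
```

```bash
python3 - <<'E'
from h import *
st()
goal([.5372,-.042,.128],74.5)
E
```

```text
t 10.5 pos [0.4955 0.2304 0.1338] phi 74.5 tilt z [ 0.0108  0.0027 -0.9999] F [ 1.5  0.3 -2.1] open 0.642 j [13.2 31.1 98.7  0.  49.6 28.7]
lin [-251.3, 112.9, 5.5] rot [0.56, -0.31, -0.0] dist 275.6
```

play_rows(
  fingers=[255, 255, 255, 255, 255, 255, 255, 255, 255, 255, 255, 255, 255, 255],
  linear=[
    [-12, 6, 0],
    [-37, 17, 0],
    [-67, 31, 0],
    [-97, 45, 0],
    [-127, 59, 0],
    [-157, 73, 0],
    [-187, 87, 0],
    [-217, 101, 0],
    [-237, 110.5, 0],
    [-247, 115, 0],
    [-249.4, 116, 0],
    [-249.4, 116, 0],
    [-249.4, 116, 0],
    [-249.4, 116, 0],
  ],
  rot=[
    [0, 0, 0],
    [0, 0, 0],
    [0, 0, 0],
    [0, 0, 0],
    [0, 0, 0],
    [0, 0, 0],
    [0, 0, 0],
    [0, 0, 0],
    [0, 0, 0],
    [0, 0, 0],
    [0, 0, 0],
    [0, 0, 0],
    [0, 0, 0],
    [0, 0, 0],
  ],
)

```text
time_s: 11.9
position: [0.5366, -0.0407, 0.1284]
tcp_rot: [[0.266, 0.964, -0.001], [0.964, -0.266, 0.0], [0.0, -0.001, -1.0]]
force: [-0.3, -0.3, -1.9]
opening: 0.635
```

```bash
python3 - <<'E'
from h import *
st()
goal([.5372,-.042,.08],74.5)
cw=get_calibration("wrist"); w=capture("wrist")
s=capture("scene");t=capture("top")
a=cv2.resize(s[180:300,220:400],None,fx=4,fy=4,interpolation=cv2.INTER_CUBIC)
cv2.imwrite("pics/s4.png",a[:,:,::-1]);cv2.imwrite("pics/w4.png",w[:,:,::-1]);cv2.imwrite("pics/t4.png",t[:,:,::-1])
E
```

```text
t 11.9 pos [ 0.5366 -0.0407  0.1284] phi 74.58 tilt z [-8.e-04  4.e-04 -1.e+00] F [-0.3 -0.3 -1.9] open 0.635 j [-16.3  31.3  99.6   0.   49.1  -0.8]
lin [-1.1, 0.9, 48.4] rot [-0.05, -0.01, 0.08] dist 48.5
```

View pics/s4.png

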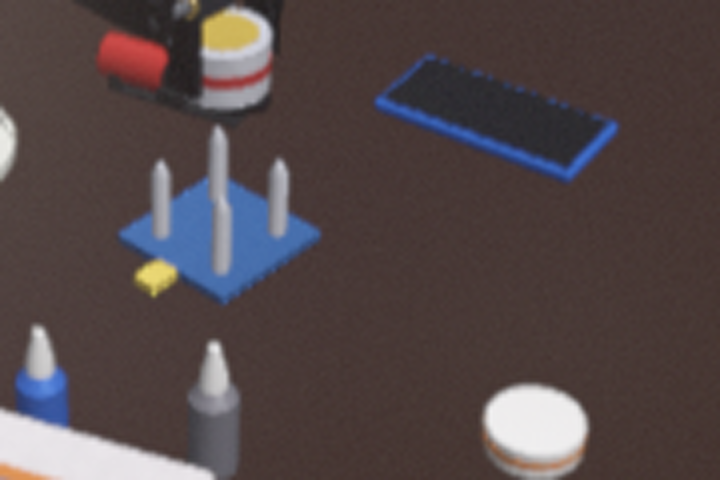

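View pics/w4.png

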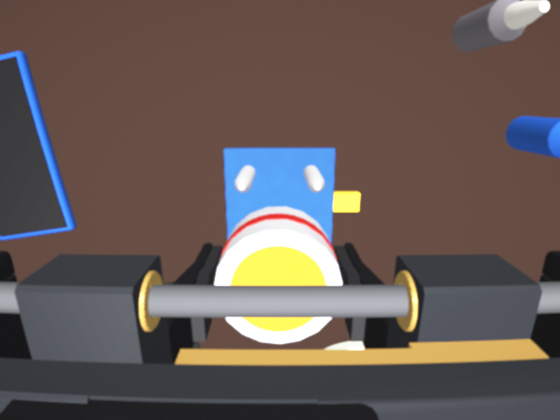

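Held lamp (278,285) is lined up laterally with the plate centre (279). Lowering, with the small correction.

play_rows(
  fingers=[255, 255, 255, 255, 255, 255],
  linear=[
    [-0.5, 0.5, 12],
    [-1.1, 0.9, 30],
    [-1.1, 0.9, 45],
    [-1.1, 0.9, 50],
    [-1.1, 0.9, 50],
    [-1.1, 0.9, 50],
  ],
  rot=[
    [0, 0, 0],
    [0, 0, 0],
    [0, 0, 0],
    [0, 0, 0],
    [0, 0, 0],
    [0, 0, 0],
  ],
)

```text
time_s: 12.65
position: [0.538, -0.0433, 0.0786]
tcp_rot: [[0.267, 0.964, 0.0], [0.964, -0.267, -0.0], [0.0, 0.0, -1.0]]
force: [0.4, -0.2, -2.2]
opening: 0.634
```

```bash
python3 - <<'E'
from h import *
st()
goal([.5372,-.042,.016],74.5)
cw=get_calibration("wrist"); w=capture("wrist")
s=capture("scene")
a=cv2.resize(s[180:300,220:400],None,fx=4,fy=4,interpolation=cv2.INTER_CUBIC)
cv2.imwrite("pics/s5.png",a[:,:,::-1]);cv2.imwrite("pics/w5.png",w[:,:,::-1])
E
```

```text
t 12.65 pos [ 0.538  -0.0433  0.0786] phi 74.49 tilt z [ 4.e-04 -1.e-04 -1.e+00] F [ 0.4 -0.2 -2.2] open 0.634 j [-16.5  36.1 101.2   0.   42.7  -1. ]
lin [1.1, -1.1, 62.6] rot [0.02, -0.0, -0.01] dist 62.7
```

View pics/s5.png

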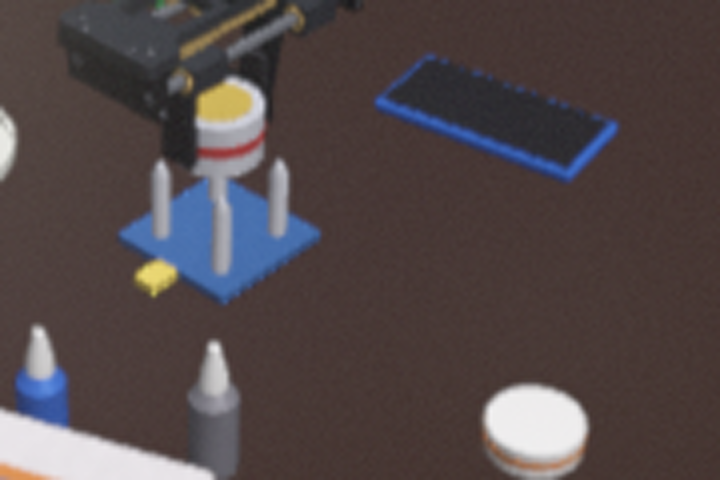

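View pics/w5.png

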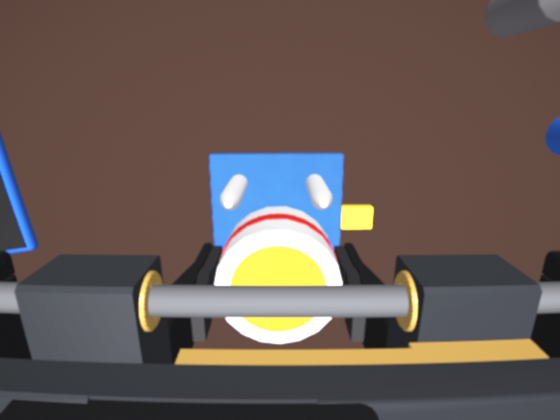

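The earlier reading was unsettled. Both the pose and the picture (plate centre at 276.5, lamp at 278.5) ask for a 1 mm step back. I'll apply it and lower slowly.

play_rows(
  fingers=[255, 255, 255, 255, 255, 255, 255, 255, 255, 255, 255],
  linear=[
    [1.1, -1.1, 0],
    [1.1, -1.1, 5],
    [1.1, -1.1, 10],
    [1.1, -1.1, 15],
    [1.1, -1.1, 20],
    [1.1, -1.1, 25],
    [1.1, -1.1, 30],
    [1.1, -1.1, 35],
    [1.1, -1.1, 40],
    [1.1, -1.1, 40],
    [1.1, -1.1, 40],
  ],
  rot=[
    [0, 0, 0],
    [0, 0, 0],
    [0, 0, 0],
    [0, 0, 0],
    [0, 0, 0],
    [0, 0, 0],
    [0, 0, 0],
    [0, 0, 0],
    [0, 0, 0],
    [0, 0, 0],
    [0, 0, 0],
  ],
)

```text
time_s: 13.85
position: [0.5369, -0.0419, 0.0384]
tcp_rot: [[0.268, 0.964, -0.0], [0.964, -0.268, 0.0], [-0.0, -0.0, -1.0]]
force: [-0.2, -0.6, -2.1]
opening: 0.635
```

```bash
python3 - <<'E'
from h import *
st()
goal([.5372,-.042,.016],74.5)
E
```

```text
t 13.85 pos [ 0.5369 -0.0419  0.0384] phi 74.48 tilt z [-3.e-04  1.e-04 -1.e+00] F [-0.2 -0.6 -2.1] open 0.635 j [-16.4  40.1 102.3  -0.   37.6  -0.8]
lin [0.0, 0.3, 22.4] rot [-0.02, 0.0, -0.02] dist 22.4
```

No contact force on the way in. Now the last 22 mm.

play_rows(
  fingers=[255, 255, 255, 255, 255, 255, 255, 255],
  linear=[
    [0, 0, 5],
    [0, 0, 10],
    [0, 0, 14],
    [0, 0, 17],
    [0, 0, 19],
    [0, 0, 21],
    [0, 0, 21.5],
    [0, 0, 21.5],
  ],
  rot=[
    [0, 0, 0],
    [0, 0, 0],
    [0, 0, 0],
    [0, 0, 0],
    [0, 0, 0],
    [0, 0, 0],
    [0, 0, 0],
    [0, 0, 0],
  ],
)

```text
time_s: 14.65
position: [0.5369, -0.0419, 0.0177]
tcp_rot: [[0.267, 0.964, 0.0], [0.964, -0.267, -0.0], [-0.0, 0.0, -1.0]]
force: [-1.4, 1.2, 3.8]
opening: 0.637
```

```bash
python3 - <<'E'
from h import *
st()
s=capture("scene")
a=cv2.resize(s[180:300,220:400],None,fx=4,fy=4,interpolation=cv2.INTER_CUBIC)
cv2.imwrite("pics/s6.png",a[:,:,::-1])
E
```

```text
t 14.65 pos [ 0.5369 -0.0419  0.0177] phi 74.49 tilt z [ 2.e-04 -1.e-04 -1.e+00] F [-1.4  1.2  3.8] open 0.637 j [-16.4  42.3 102.7  -0.   35.   -0.8]
```

View pics/s6.png

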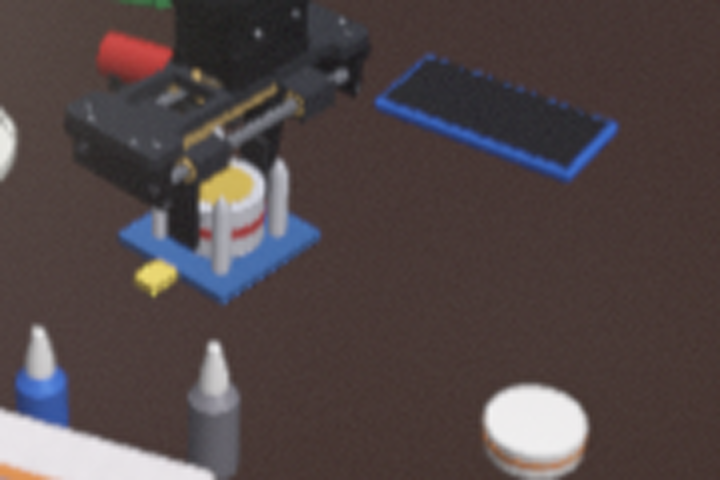

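The lamp is down on the plate with about 6 N of contact. Releasing and rising.

play_rows(
  fingers=[0, 0, 0, 0, 0, 0, 0, 0, 0, 0, 0, 0],
  linear=[
    [0, 0, 0],
    [0, 0, 0],
    [0, 0, 0],
    [0, 0, 0],
    [0, 0, -10],
    [0, 0, -30],
    [0, 0, -70],
    [0, 0, -110],
    [0, 0, -150],
    [0, 0, -190],
    [0, 0, -204],
    [0, 0, -204],
  ],
  rot=[
    [0, 0, 0],
    [0, 0, 0],
    [0, 0, 0],
    [0, 0, 0],
    [0, 0, 0],
    [0, 0, 0],
    [0, 0, 0],
    [0, 0, 0],
    [0, 0, 0],
    [0, 0, 0],
    [0, 0, 0],
    [0, 0, 0],
  ],
)

```text
time_s: 15.9
position: [0.5386, -0.0423, 0.2245]
tcp_rot: [[0.267, 0.964, 0.007], [0.964, -0.267, -0.002], [-0.0, 0.007, -1.0]]
force: [0.0, -0.0, -0.3]
opening: 1.004
```

```bash
python3 - <<'E'
from h import *
st()
cw=get_calibration("wrist"); w=capture("wrist"); s=capture("scene")
a=cv2.resize(s[180:300,220:400],None,fx=4,fy=4,interpolation=cv2.INTER_CUBIC)
b=cv2.resize(w[110:240,200:360],None,fx=4,fy=4,interpolation=cv2.INTER_CUBIC)
cv2.imwrite("pics/s7.png",a[:,:,::-1]);cv2.imwrite("pics/w7.png",b[:,:,::-1])
q=blobs(w,[20,100,100],[35,255,255],roi=(200,100,360,240));print(q)
print(plane(cw,q[0][1],.0445))
goal([.616,.198,.2],74.5)
E
```

```text
t 15.9 pos [ 0.5386 -0.0423  0.2245] phi 74.49 tilt z [ 0.0071 -0.002  -1.    ] F [ 0.  -0.  -0.3] open 1.004 j [-16.3  23.4  94.5   0.   61.7  -0.8]
[(1153, [274.35, 184.86], [255, 166, 39, 38]), (343, [326.96, 177.06], [317, 169, 21, 18])]
[ 0.53667941 -0.04106272  0.0445    ]
lin [252.3, 12.6, 21.0] rot [-0.01, 0.0, -0.01] dist 253.5
```

View pics/s7.png

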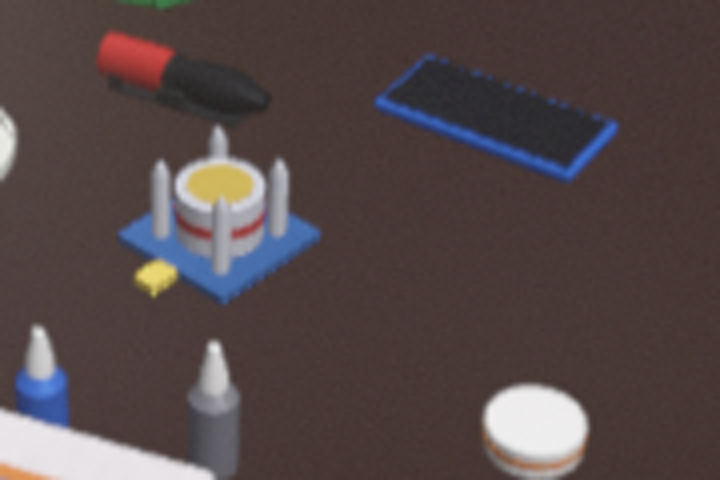

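View pics/w7.png

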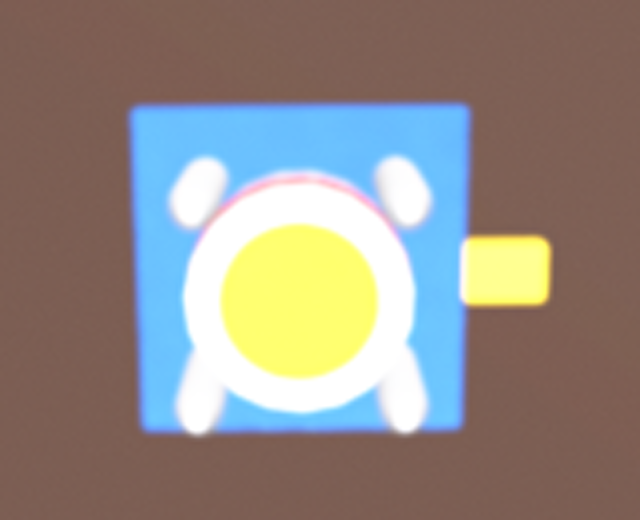

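The lamp is seated square and centred: scene (220,205), and in the wrist crop it sits symmetric to the posts. Next the diffuser, with the same two squeezes.

play_rows(
  fingers=[0, 0, 0, 0, 0, 0, 0, 0, 0, 0, 0, 0, 0, 0, 0, 0],
  linear=[
    [50, 2, 0],
    [90, 4, 0],
    [130, 6, 0],
    [170, 8, 0],
    [210, 10, 0],
    [245, 12, 0],
    [252.4, 12.2, 0],
    [252.4, 12.2, 30],
    [252.4, 12.2, 70],
    [252.4, 12.2, 110],
    [252.4, 12.2, 140],
    [252.4, 12.2, 160],
    [252.4, 12.2, 180],
    [252.4, 12.2, 190],
    [252.4, 12.2, 190],
    [252.4, 12.2, 190],
  ],
  rot=[
    [0, 0, 8.5],
    [0, 0, 17],
    [0, 0, 25.5],
    [0, 0, 34],
    [0, 0, 42.5],
    [0, 0, 51],
    [0, 0, 59.5],
    [0, 0, 68],
    [0, 0, 76.5],
    [0, 0, 85],
    [0, 0, 90],
    [0, 0, 90],
    [0, 0, 90],
    [0, 0, 90],
    [0, 0, 90],
    [0, 0, 90],
  ],
)

```text
time_s: 17.6
position: [0.616, 0.198, 0.0307]
tcp_rot: [[0.964, -0.268, -0.001], [-0.268, -0.964, -0.0], [-0.001, 0.0, -1.0]]
force: [-0.9, 0.1, -0.5]
opening: 1.0
```

```bash
python3 - <<'E'
from h import *
st()
goal([.616,.198,.007],-15.5)
s=capture("scene")
a=cv2.resize(s[220:340,280:460],None,fx=4,fy=4,interpolation=cv2.INTER_CUBIC)
cv2.imwrite("pics/s8.png",a[:,:,::-1])
E
```

```text
t 17.6 pos [0.616  0.198  0.0307] phi -15.52 tilt z [-8.e-04 -1.e-04 -1.e+00] F [-0.9  0.1 -0.5] open 1.0 j [  7.9  46.   86.    0.   48.1 113.5]
lin [-0.0, -0.0, 23.7] rot [0.02, 0.04, -0.02] dist 23.7
```

View pics/s8.png

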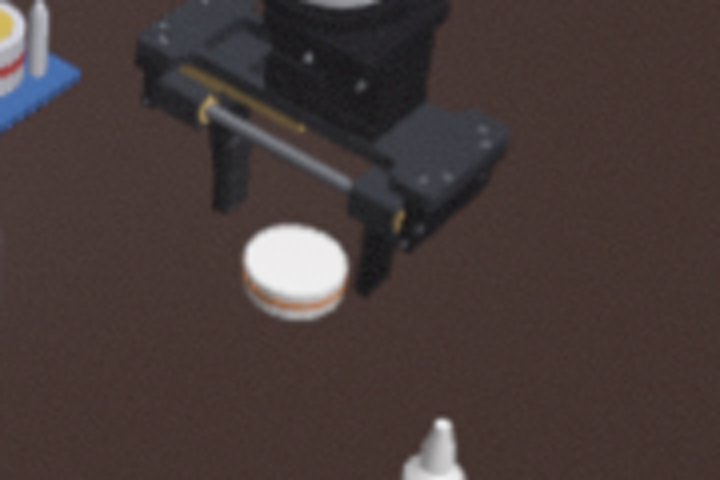

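The fingers straddle the disc. Going down and squeezing.

play_rows(
  fingers=[0, 0, 0, 255, 255, 255, 255, 255, 255],
  linear=[
    [0, 0, 12],
    [0, 0, 25],
    [0, 0, 25],
    [0, 0, 25],
    [0, 0, 25],
    [0, 0, 25],
    [0, 0, 25],
    [0, 0, 25],
    [0, 0, 25],
  ],
  rot=[
    [0, 0, 0],
    [0, 0, 0],
    [0, 0, 0],
    [0, 0, 0],
    [0, 0, 0],
    [0, 0, 0],
    [0, 0, 0],
    [0, 0, 0],
    [0, 0, 0],
  ],
)

```text
time_s: 18.55
position: [0.6164, 0.198, 0.0064]
tcp_rot: [[0.964, -0.267, 0.0], [-0.267, -0.964, 0.0], [0.0, -0.0, -1.0]]
force: [0.3, 0.9, 1.3]
opening: 0.633
```

play_rows(
  fingers=[0, 0, 0, 0, 0, 0, 0, 0, 0, 0, 0, 0, 0, 0, 0, 0, 0, 0],
  linear=[
    [0, 0, 0],
    [0, 0, 0],
    [0, 0, 0],
    [0, 0, 0],
    [0, 0, 0],
    [0, 0, 0],
    [0, 0, 0],
    [0, 0, 0],
    [0, 0, 0],
    [0, 0, 0],
    [0, 0, 0],
    [0, 0, 0],
    [0, 0, 0],
    [0, 0, 0],
    [0, 0, 0],
    [0, 0, 0],
    [0, 0, 0],
    [0, 0, 0],
  ],
  rot=[
    [0, 0, 0],
    [0, 0, 0],
    [0, 0, 0],
    [0, 0, 0],
    [0, 0, -8.5],
    [0, 0, -17],
    [0, 0, -25.5],
    [0, 0, -34],
    [0, 0, -42.5],
    [0, 0, -51],
    [0, 0, -59.5],
    [0, 0, -68],
    [0, 0, -76.5],
    [0, 0, -85],
    [0, 0, -90],
    [0, 0, -90],
    [0, 0, -90],
    [0, 0, -90],
  ],
)

```text
time_s: 20.35
position: [0.6162, 0.198, 0.006]
tcp_rot: [[0.269, 0.963, 0.0], [0.963, -0.269, 0.0], [0.0, 0.0, -1.0]]
force: [-0.4, 0.5, -0.2]
opening: 1.0
```

play_rows(
  fingers=[255, 255, 255, 255, 255, 255],
  linear=[
    [0, 0, 0],
    [0, 0, 0],
    [0, 0, 0],
    [0, 0, 0],
    [0, 0, 0],
    [0, 0, 0],
  ],
  rot=[
    [0, 0, 0],
    [0, 0, 0],
    [0, 0, 0],
    [0, 0, 0],
    [0, 0, 0],
    [0, 0, 0],
  ],
)

```text
time_s: 20.95
position: [0.6162, 0.198, 0.0061]
tcp_rot: [[0.268, 0.964, 0.0], [0.964, -0.268, 0.0], [0.0, 0.0, -1.0]]
force: [0.0, -0.3, 0.9]
opening: 0.637
```

```bash
python3 - <<'E'
from h import *
st()
goal([.5370,-.042,.11],74.5)
E
```

```text
t 20.95 pos [0.6162 0.198  0.0061] phi 74.48 tilt z [ 0.  0. -1.] F [ 0.  -0.3  0.9] open 0.637 j [ 7.9 48.1 86.3  0.  45.6 23.5]
lin [-252.5, -12.1, -104.0] rot [0.0, -0.0, -0.02] dist 273.3
```

play_rows(
  fingers=[255, 255, 255, 255, 255, 255, 255, 255, 255, 255, 255, 255, 255, 255, 255, 255, 255, 255],
  linear=[
    [0, 0, -10],
    [0, 0, -35],
    [0, 0, -70],
    [-10, 0, -95],
    [-35, -2, -104],
    [-65, -3, -104],
    [-95, -4.5, -104],
    [-125, -6, -104],
    [-155, -7.5, -104],
    [-185, -9, -104],
    [-215, -10.5, -104],
    [-238, -11.5, -104],
    [-249, -12.1, -104],
    [-252.5, -12.1, -104],
    [-252.5, -12.1, -104],
    [-252.5, -12.1, -104],
    [-252.5, -12.1, -104],
    [-252.5, -12.1, -104],
  ],
  rot=[
    [0, 0, 0],
    [0, 0, 0],
    [0, 0, 0],
    [0, 0, 0],
    [0, 0, 0],
    [0, 0, 0],
    [0, 0, 0],
    [0, 0, 0],
    [0, 0, 0],
    [0, 0, 0],
    [0, 0, 0],
    [0, 0, 0],
    [0, 0, 0],
    [0, 0, 0],
    [0, 0, 0],
    [0, 0, 0],
    [0, 0, 0],
    [0, 0, 0],
  ],
)

```text
time_s: 22.75
position: [0.5372, -0.0412, 0.11]
tcp_rot: [[0.266, 0.964, 0.0], [0.964, -0.266, 0.0], [0.0, 0.0, -1.0]]
force: [0.6, -0.4, -0.3]
opening: 0.633
```

```bash
python3 - <<'E'
from h import *
st()
goal([.5370,-.042,.052],74.5)
w=capture("wrist"); s=capture("scene")
a=cv2.resize(s[180:300,220:400],None,fx=4,fy=4,interpolation=cv2.INTER_CUBIC)
cv2.imwrite("pics/s9.png",a[:,:,::-1]);cv2.imwrite("pics/w9.png",w[:,:,::-1])
E
```

```text
t 22.75 pos [ 0.5372 -0.0412  0.11  ] phi 74.56 tilt z [ 0.e+00  1.e-04 -1.e+00] F [ 0.6 -0.4 -0.3] open 0.633 j [-16.3  33.  100.3   0.   46.7  -0.8]
lin [-0.8, 0.0, 58.0] rot [0.0, -0.01, 0.06] dist 58.0
```

View pics/s9.png

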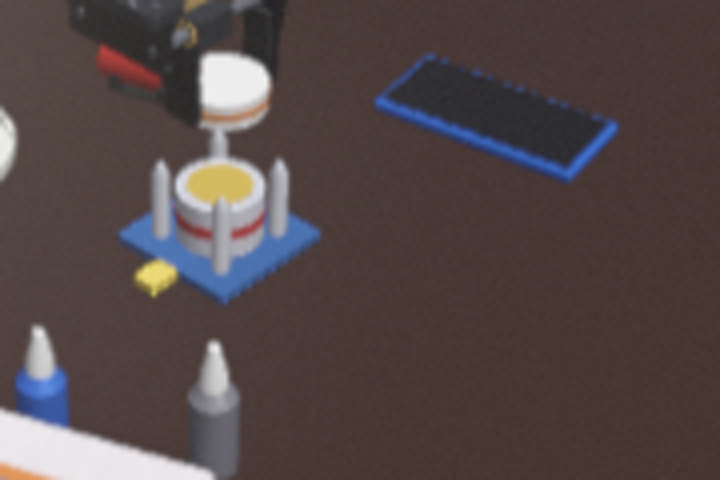

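View pics/w9.png

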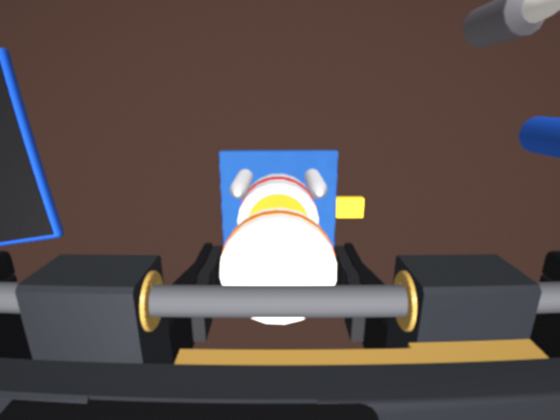

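The disc (279,267) hangs level over the lamp and is laterally aligned. Lowering in one go, slow at the end.

play_rows(
  fingers=[255, 255, 255, 255, 255, 255, 255, 255, 255, 255, 255, 255, 255, 255, 255, 255],
  linear=[
    [0, 0, 10],
    [0, 0, 22],
    [0, 0, 30],
    [0, 0, 34],
    [0, 0, 37],
    [0, 0, 40],
    [0, 0, 43],
    [0, 0, 46],
    [0, 0, 49],
    [0, 0, 52],
    [0, 0, 55],
    [0, 0, 57.5],
    [0, 0, 59],
    [0, 0, 60],
    [0, 0, 60],
    [0, 0, 60],
  ],
  rot=[
    [0, 0, 0],
    [0, 0, 0],
    [0, 0, 0],
    [0, 0, 0],
    [0, 0, 0],
    [0, 0, 0],
    [0, 0, 0],
    [0, 0, 0],
    [0, 0, 0],
    [0, 0, 0],
    [0, 0, 0],
    [0, 0, 0],
    [0, 0, 0],
    [0, 0, 0],
    [0, 0, 0],
    [0, 0, 0],
  ],
)

```text
time_s: 24.45
position: [0.5371, -0.042, 0.0501]
tcp_rot: [[0.267, 0.964, 0.0], [0.964, -0.267, -0.0], [0.0, 0.0, -1.0]]
force: [0.3, 0.1, -0.6]
opening: 0.635
```

```bash
python3 - <<'E'
from h import *
st()
s=capture("scene")
a=cv2.resize(s[180:300,220:400],None,fx=4,fy=4,interpolation=cv2.INTER_CUBIC)
cv2.imwrite("pics/s10.png",a[:,:,::-1])
E
```

```text
t 24.45 pos [ 0.5371 -0.042   0.0501] phi 74.49 tilt z [ 2.e-04 -1.e-04 -1.e+00] F [ 0.3  0.1 -0.6] open 0.635 j [-16.4  38.9 102.1   0.   39.   -0.9]
```

View pics/s10.png

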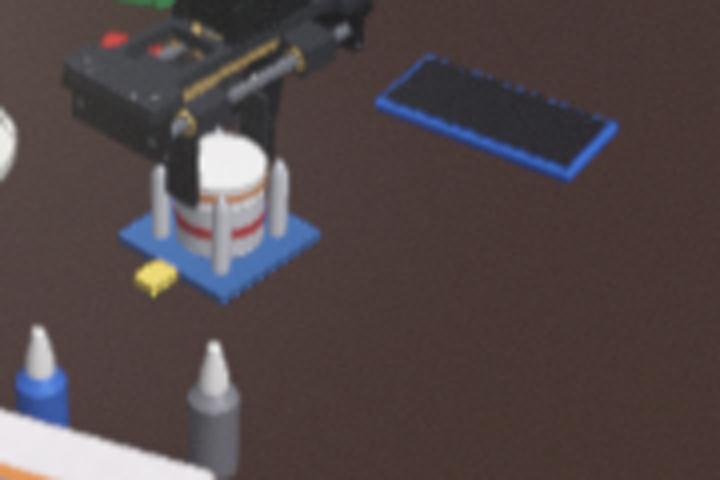

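It's within a millimetre of the lamp. One more millimetre, then release and rise.

play_rows(
  fingers=[255, 255, 0, 0, 0, 0, 0, 0, 0, 0, 0, 0, 0, 0, 0, 0],
  linear=[
    [0, 0, 0.6],
    [0, 0, 1],
    [0, 0, 1],
    [0, 0, 1],
    [0, 0, 1],
    [0, 0, 1],
    [0, 0, -5],
    [0, 0, -20],
    [0, 0, -50],
    [0, 0, -90],
    [0, 0, -130],
    [0, 0, -160],
    [0, 0, -170],
    [0, 0, -170],
    [0, 0, -170],
    [0, 0, -170],
  ],
  rot=[
    [0, 0, 0],
    [0, 0, 0],
    [0, 0, 0],
    [0, 0, 0],
    [0, 0, 0],
    [0, 0, 0],
    [0, 0, 0],
    [0, 0, 0],
    [0, 0, 0],
    [0, 0, 0],
    [0, 0, 0],
    [0, 0, 0],
    [0, 0, 0],
    [0, 0, 0],
    [0, 0, 0],
    [0, 0, 0],
  ],
)

```text
time_s: 26.1
position: [0.5357, -0.0417, 0.2181]
tcp_rot: [[0.268, 0.964, -0.004], [0.964, -0.268, 0.001], [0.0, -0.004, -1.0]]
force: [-0.4, -0.6, -0.2]
opening: 1.005
```

```bash
python3 - <<'E'
from h import *
st()
cw=get_calibration("wrist"); w=capture("wrist"); s=capture("scene");t=capture("top")
a=cv2.resize(s[180:300,220:400],None,fx=4,fy=4,interpolation=cv2.INTER_CUBIC)
b=cv2.resize(w[110:240,200:360],None,fx=4,fy=4,interpolation=cv2.INTER_CUBIC)
cv2.imwrite("pics/s11.png",a[:,:,::-1]);cv2.imwrite("pics/w11.png",b[:,:,::-1]);cv2.imwrite("pics/w11f.png",w[:,:,::-1])
ct=get_calibration("top")
print(blobs(t,[5,150,120],[18,255,255],roi=(340,150,420,250)),blobs(t,[0,150,90],[4,255,255],roi=(340,160,430,240)))
goal([.560,-.247,.22],7.5)
E
```

```text
t 26.1 pos [ 0.5357 -0.0417  0.2181] phi 74.48 tilt z [-0.004   0.0012 -1.    ] F [-0.4 -0.6 -0.2] open 1.005 j [-16.4  23.9  94.8  -0.   61.5  -0.9]
[(317, [389.8, 196.22], [376, 170, 26, 60])] [(65, [412.31, 197.95], [408, 194, 9, 9])]
lin [-191.3, 77.7, -1.7] rot [-0.16, 0.1, 66.98] dist 206.5
```

View pics/s11.png

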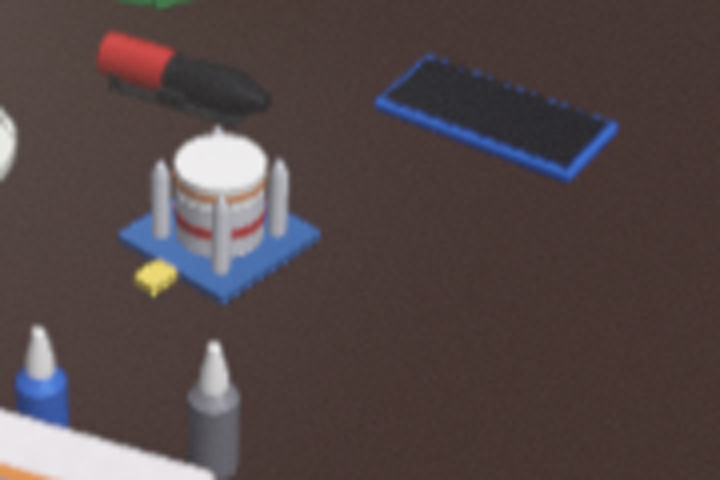

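View pics/w11.png

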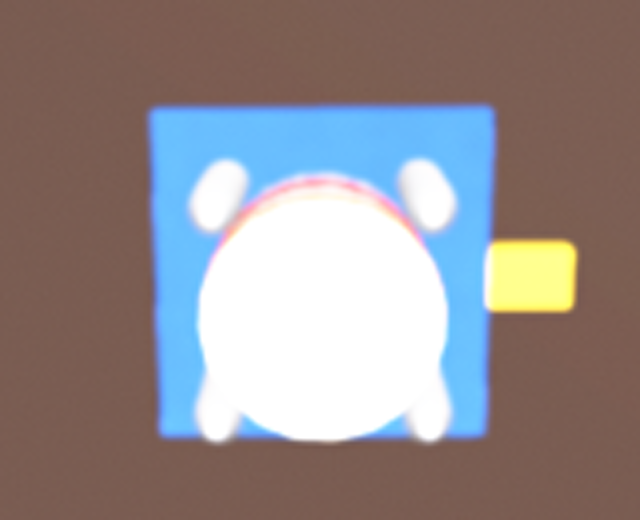

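The diffuser lies flat and centred between the posts. Now over the dish.

play_rows(
  fingers=[0, 0, 0, 0, 0, 0, 0, 0, 0, 0, 0, 0],
  linear=[
    [-30, 12, -20],
    [-70, 28, -20],
    [-110, 45, -20],
    [-150, 61, -20],
    [-180, 73, -20],
    [-191, 78, -20],
    [-191, 78, -20],
    [-191, 78, -20],
    [-191, 78, -20],
    [-191, 78, -20],
    [-191, 78, -20],
    [-191, 78, -20],
  ],
  rot=[
    [0, 0, 8.5],
    [0, 0, 17],
    [0, 0, 25.5],
    [0, 0, 34],
    [0, 0, 42.5],
    [0, 0, 51],
    [0, 0, 59.5],
    [0, 0, 67],
    [0, 0, 67],
    [0, 0, 67],
    [0, 0, 67],
    [0, 0, 67],
  ],
)

```text
time_s: 27.45
position: [0.5611, -0.2467, 0.2399]
tcp_rot: [[0.991, 0.132, -0.0], [0.132, -0.991, 0.0], [-0.0, -0.0, -1.0]]
force: [1.1, -0.4, 0.4]
opening: 1.003
```

```bash
python3 - <<'E'
from h import *
st()
cw=get_calibration("wrist"); w=capture("wrist")
cv2.imwrite("pics/w12.png",w[:,:,::-1])
print(blobs(w,[5,150,100],[18,255,255],roi=(100,60,460,260)),blobs(w,[0,150,90],[4,255,255],roi=(180,60,460,260)))
np.save("w12.npy",w); print(proj(cw,[.56,-.248,.091]))
E
```

```text
t 27.45 pos [ 0.5611 -0.2467  0.2399] phi 7.57 tilt z [-2.e-04  1.e-04 -1.e+00] F [ 1.1 -0.4  0.4] open 1.003 j [-34.2  28.2  82.8  -0.   69.   48.3]
[(1630, [283.1, 192.06], [273, 120, 21, 140]), (20, [103.65, 179.4], [102, 172, 4, 15])] [(317, [346.82, 177.25], [338, 168, 18, 19])]
[279.82372068 193.8846231 ]
```

View pics/w12.png

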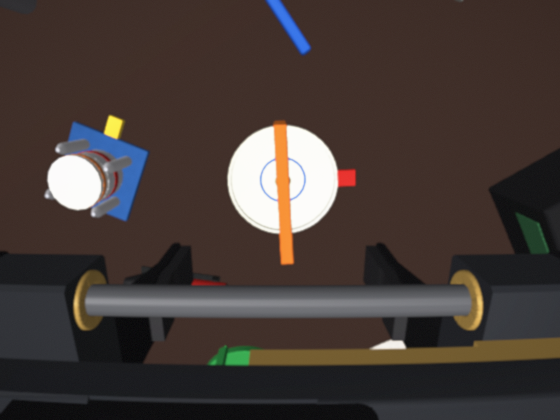

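```bash
python3 - <<'E'
from h import *
w=np.load("w12.npy");cw=get_calibration("wrist")
hsv=cv2.cvtColor(w,cv2.COLOR_RGB2HSV); m=cv2.inRange(hsv,np.array([5,150,100]),np.array([18,255,255]))
m[:,:260]=0;m[:,300:]=0;m[270:]=0
for r in range(118,268,6):
    x=np.where(m[r])[0]
    if len(x): print(r,x.min(),x.max(),end="; ")
rows=[r for r in range(128,258)]
P=[]
for r in rows:
    x=np.where(m[r])[0]
    P.append(plane(cw,(x.mean(),r),.091)[:2])
P=np.array(P);vx,vy,x0,y0=cv2.fitLine((P*1000).astype(np.float32),cv2.DIST_HUBER,0,0.01,0.01).ravel()
print("\nbar dir deg",np.degrees(np.arctan2(vy,vx)),x0,y0)
xs=np.where(m.any(1))[0];print(xs.min(),xs.max())
for r in (xs.min(),xs.max()):
    print(plane(cw,(np.where(m[r])[0].mean(),r),.091))
# dish circle
wm=cv2.inRange(hsv,np.array([0,0,140]),np.array([180,70,255]));wm[:,:215]=0;wm[:,340:]=0;wm[:110]=0;wm[245:]=0
c=np.vstack(cv2.findContours(wm,cv2.RETR_EXTERNAL,cv2.CHAIN_APPROX_NONE)[0])
h=cv2.convexHull(c)[:,0].astype(float)
P=np.array([plane(cw,q,.018)[:2] for q in h])*1000
e=cv2.fitEllipse(P.astype(np.float32));print("dish rim",e)
print("tab",plane(cw,(346.8,177.25),.016))
b=blobs(w,[15,60,60],[30,255,220],roi=(262,165,305,195),amin=3);print(b)
E
```

```text
124 273 286; 130 275 285; 136 275 285; 142 275 286; 148 276 286; 154 276 286; 160 276 286; 166 277 287; 172 277 287; 178 277 288; 184 277 288; 190 278 288; 196 279 288; 202 279 288; 208 279 289; 214 280 289; 220 280 289; 226 280 290; 232 280 290; 238 279 292; 244 279 293; 250 279 293; 256 280 293; 262 280 294; 
bar dir deg 10.695607 560.67487 -251.05704
120 264
[ 0.62509104 -0.23944888  0.091     ]
[ 0.49167436 -0.26375686  0.091     ]
dish rim ((556.7059936523438, -251.85638427734375), (123.68582153320312, 123.8947525024414), 146.44937133789062)
tab [ 0.57040591 -0.32265048  0.016     ]
[]
```

The bar runs from (280,121) to (287,263), which is 10.5° in world with its centre at about (0.557, -0.2517). The rim circle and red tab agree with that. I'll approach to just above it.

```bash
python3 - <<'E'
from h import *
st();goal([.557,-.2517,.115],10.5)
E
```

```text
t 27.5 pos [ 0.5611 -0.2468  0.24  ] phi 7.55 tilt z [-1.e-04  1.e-04 -1.e+00] F [ 0.4  0.1 -0.3] open 0.999 j [-34.2  28.2  82.8  -0.   69.   48.3]
lin [-4.7, 4.4, 125.0] rot [-0.0, 0.01, -2.95] dist 125.2
```

play_rows(
  fingers=[0, 0, 0, 0, 0, 0, 0, 0],
  linear=[
    [-4.7, 4.4, 25],
    [-4.7, 4.4, 65],
    [-4.7, 4.4, 105],
    [-4.7, 4.4, 125],
    [-4.7, 4.4, 125],
    [-4.7, 4.4, 125],
    [-4.7, 4.4, 125],
    [-4.7, 4.4, 125],
  ],
  rot=[
    [0, 0, -3],
    [0, 0, -3],
    [0, 0, -3],
    [0, 0, -3],
    [0, 0, -3],
    [0, 0, -3],
    [0, 0, -3],
    [0, 0, -3],
  ],
)

```text
time_s: 28.3
position: [0.5581, -0.2526, 0.1169]
tcp_rot: [[0.983, 0.182, 0.003], [0.182, -0.983, -0.002], [0.003, 0.003, -1.0]]
force: [0.2, 0.6, 0.6]
opening: 0.998
```

```bash
python3 - <<'E'
from h import *
st();goal([.557,-.2517,.064],10.5)
cw=get_calibration("wrist"); w=capture("wrist");s=capture("scene")
cv2.imwrite("pics/w13.png",w[:,:,::-1]);cv2.imwrite("pics/s13.png",cv2.resize(s[150:270,120:300],None,fx=4,fy=4)[:,:,::-1])
hsv=cv2.cvtColor(w,cv2.COLOR_RGB2HSV); m=cv2.inRange(hsv,np.array([5,150,100]),np.array([18,255,255]))
m[:,:200]=0;m[:,360:]=0
for r in range(60,400,15):
    x=np.where(m[r])[0]
    if len(x): print(r,x.min(),x.max(),end="; ")
E
```

```text
t 28.3 pos [ 0.5581 -0.2526  0.1169] phi 10.49 tilt z [ 0.0031 -0.0021 -1.    ] F [0.2 0.6 0.6] open 0.998 j [-34.8  36.8  89.3   0.   53.7  44.7]
lin [-1.1, -1.3, 52.9] rot [0.15, -0.15, -0.01] dist 52.9
135 267 286; 150 267 286; 165 267 286; 180 267 286; 195 268 286; 210 267 286; 225 268 286; 240 268 286; 255 268 286; 270 269 285; 285 268 286; 330 267 287;
```

View pics/w13.png

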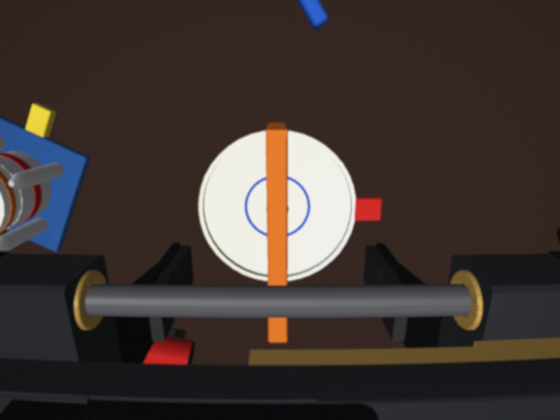

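View pics/s13.png

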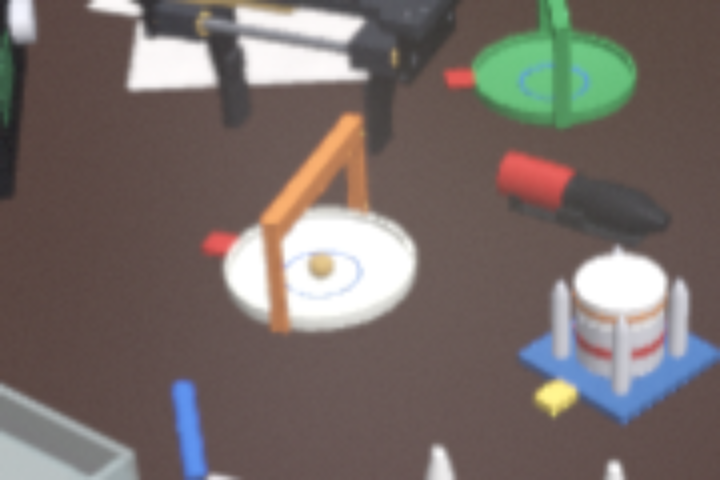

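The bar shows at column 277, vertical in the picture, so it's parallel to the pads and within about 0.5 mm laterally. The ball is at the dish centre. Descending and settling, then closing gently.

play_rows(
  fingers=[0, 0, 100, 150, 180, 195, 195, 195, 195],
  linear=[
    [0, 0, 12],
    [0, 0, 27],
    [0, 0, 42],
    [0, 0, 51],
    [0, 0, 51],
    [0, 0, 51],
    [0, 0, 51],
    [0, 0, 51],
    [0, 0, 51],
  ],
  rot=[
    [0, 0, 0],
    [0, 0, 0],
    [0, 0, 0],
    [0, 0, 0],
    [0, 0, 0],
    [0, 0, 0],
    [0, 0, 0],
    [0, 0, 0],
    [0, 0, 0],
  ],
)

```text
time_s: 29.3
position: [0.5574, -0.2521, 0.0647]
tcp_rot: [[0.983, 0.182, 0.001], [0.182, -0.983, -0.001], [0.001, 0.001, -1.0]]
force: [-0.0, 0.1, -0.3]
opening: 0.448
```

```bash
python3 - <<'E'
from h import *
st();goal([.557,-.2517,.064],10.5)
cw=get_calibration("wrist"); w=capture("wrist")
cv2.imwrite("pics/w14.png",w[:,:,::-1])
E
```

```text
t 29.3 pos [ 0.5574 -0.2521  0.0647] phi 10.49 tilt z [ 1.e-03 -7.e-04 -1.e+00] F [-0.   0.1 -0.3] open 0.448 j [-34.8  41.1  90.9   0.   47.9  44.7]
lin [-0.3, -0.5, 0.7] rot [0.05, -0.05, -0.01] dist 0.9
```

View pics/w14.png

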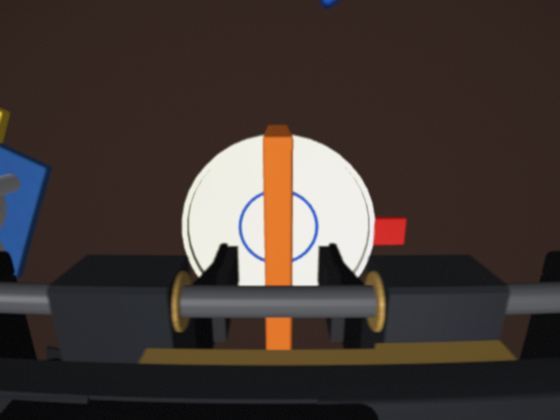

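Pads sit evenly either side of the bar (238 and 319, with the bar at 278). Closing.

play_rows(
  fingers=[195, 195, 195, 200, 204, 208, 212, 216, 220, 224, 235, 255, 255, 255, 255],
  linear=[
    [0, 0, 0],
    [0, 0, 0],
    [0, 0, 0],
    [0, 0, 0],
    [0, 0, 0],
    [0, 0, 0],
    [0, 0, 0],
    [0, 0, 0],
    [0, 0, 0],
    [0, 0, 0],
    [0, 0, 0],
    [0, 0, 0],
    [0, 0, 0],
    [0, 0, 0],
    [0, 0, 0],
  ],
  rot=[
    [0, 0, 0],
    [0, 0, 0],
    [0, 0, 0],
    [0, 0, 0],
    [0, 0, 0],
    [0, 0, 0],
    [0, 0, 0],
    [0, 0, 0],
    [0, 0, 0],
    [0, 0, 0],
    [0, 0, 0],
    [0, 0, 0],
    [0, 0, 0],
    [0, 0, 0],
    [0, 0, 0],
  ],
)

```text
time_s: 30.85
position: [0.557, -0.252, 0.064]
tcp_rot: [[0.983, 0.182, 0.0], [0.182, -0.983, -0.0], [0.0, 0.0, -1.0]]
force: [-0.4, -0.6, -0.1]
opening: 0.133
```

```bash
python3 - <<'E'
from h import *
st()
s=capture("scene");cv2.imwrite("pics/s15.png",cv2.resize(s[150:270,120:300],None,fx=4,fy=4)[:,:,::-1])
E
```

```text
t 30.85 pos [ 0.557 -0.252  0.064] phi 10.48 tilt z [ 1.e-04 -1.e-04 -1.e+00] F [-0.4 -0.6 -0.1] open 0.133 j [-34.8  41.2  90.9  -0.   47.9  44.7]
```

View pics/s15.png

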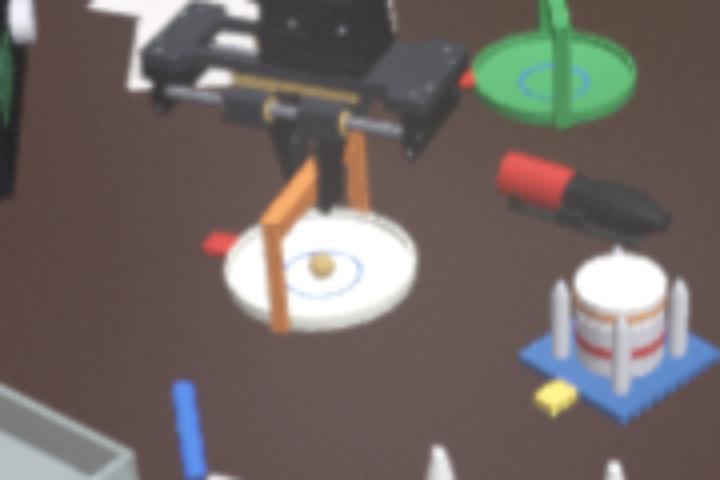

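The grip is firm (11.6 mm) and the ball is central. Gentle lift of 112 mm.

play_rows(
  fingers=[255, 255, 255, 255, 255, 255, 255, 255, 255, 255, 255, 255, 255, 255, 255, 255, 255, 255, 255],
  linear=[
    [0, 0, -1],
    [0, 0, -3],
    [0, 0, -7],
    [0, 0, -13],
    [0, 0, -21],
    [0, 0, -31],
    [0, 0, -41],
    [0, 0, -51],
    [0, 0, -61],
    [0, 0, -71],
    [0, 0, -81],
    [0, 0, -91],
    [0, 0, -99],
    [0, 0, -105],
    [0, 0, -109],
    [0, 0, -111],
    [0, 0, -112],
    [0, 0, -112],
    [0, 0, -112],
  ],
  rot=[
    [0, 0, 0],
    [0, 0, 0],
    [0, 0, 0],
    [0, 0, 0],
    [0, 0, 0],
    [0, 0, 0],
    [0, 0, 0],
    [0, 0, 0],
    [0, 0, 0],
    [0, 0, 0],
    [0, 0, 0],
    [0, 0, 0],
    [0, 0, 0],
    [0, 0, 0],
    [0, 0, 0],
    [0, 0, 0],
    [0, 0, 0],
    [0, 0, 0],
    [0, 0, 0],
  ],
)

```text
time_s: 32.8
position: [0.5568, -0.2518, 0.1757]
tcp_rot: [[0.983, 0.182, -0.001], [0.182, -0.983, 0.0], [-0.001, -0.001, -1.0]]
force: [0.2, 0.7, -3.0]
opening: 0.135
```

```bash
python3 - <<'E'
from h import *
st()
s=capture("scene");cv2.imwrite("pics/s16.png",cv2.resize(s[120:270,120:320],None,fx=4,fy=4)[:,:,::-1])
w=capture("wrist");cv2.imwrite("pics/w16.png",w[:,:,::-1])
goal([.5370,-.042,.176],74.5)
E
```

```text
t 32.8 pos [ 0.5568 -0.2518  0.1757] phi 10.48 tilt z [-6.e-04  4.e-04 -1.e+00] F [ 0.2  0.7 -3. ] open 0.135 j [-34.8  32.3  86.8  -0.   61.   44.7]
lin [18.7, -209.9, -0.2] rot [-0.04, 0.01, -64.02] dist 210.7
```

View pics/s16.png

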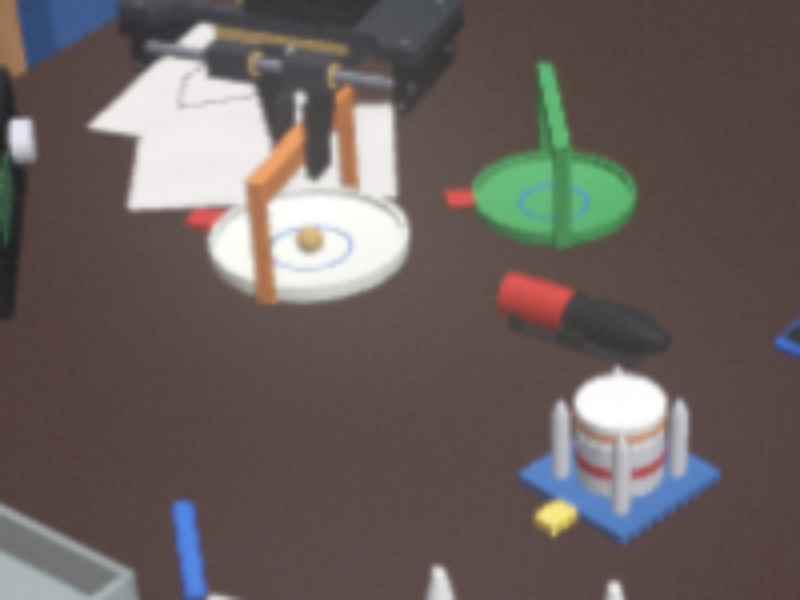

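View pics/w16.png

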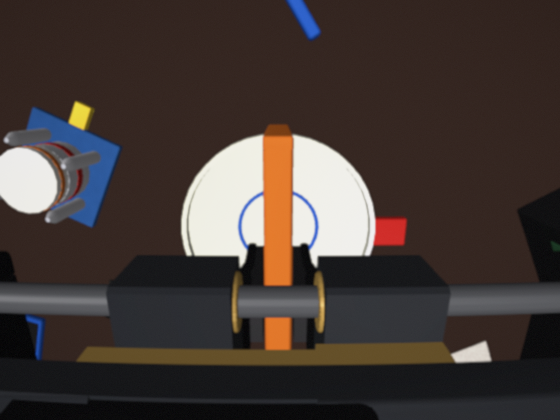

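The dish hangs level 112 mm up with the ball at the ring's centre. Carrying it over smoothly at 0.1 m/s² and 70 mm/s, over two calls.

play_rows(
  fingers=[255, 255, 255, 255, 255, 255, 255, 255, 255, 255, 255, 255, 255, 255, 255, 255, 255, 255, 255, 255],
  linear=[
    [0, -0.5, 0],
    [0.2, -2, 0],
    [0.4, -4.5, 0],
    [0.7, -8, 0],
    [1.1, -12.5, 0],
    [1.6, -17.9, 0],
    [2.2, -24.4, 0],
    [2.8, -31.4, 0],
    [3.4, -38.3, 0],
    [4, -45.3, 0],
    [4.7, -52.3, 0],
    [5.3, -59.3, 0],
    [5.9, -66.2, 0],
    [6.5, -73.2, 0],
    [7.1, -80.2, 0],
    [7.8, -87.2, 0],
    [8.4, -94.1, 0],
    [9, -101.1, 0],
    [9.6, -108.1, 0],
    [10.2, -115, 0],
  ],
  rot=[
    [0, 0, 0],
    [0, 0, 0],
    [0, 0, 0],
    [0, 0, 0],
    [0, 0, 0],
    [0, 0, 0],
    [0, 0, 0],
    [0, 0, 0],
    [0, 0, 0],
    [0, 0, 0],
    [0, 0, 0],
    [0, 0, 0],
    [0, 0, 0],
    [0, 0, 0],
    [0, 0, 0],
    [0, 0, 0],
    [0, 0, 0],
    [0, 0, 0],
    [0, 0, 0],
    [0, 0, 0],
  ],
)

```text
time_s: 34.9
position: [0.546, -0.1364, 0.1761]
tcp_rot: [[0.983, 0.182, 0.0], [0.182, -0.983, 0.0], [0.0, -0.0, -1.0]]
force: [0.6, 0.0, -2.8]
opening: 0.135
```

play_rows(
  fingers=[255, 255, 255, 255, 255, 255, 255, 255, 255, 255, 255, 255, 255, 255, 255, 255, 255, 255, 255, 255],
  linear=[
    [0.6, -7, 0],
    [1.2, -13.9, 0],
    [1.9, -20.9, 0],
    [2.5, -27.9, 0],
    [3.1, -34.9, 0],
    [3.7, -41.8, 0],
    [4.3, -48.8, 0],
    [5, -55.8, 0],
    [5.6, -62.8, 0],
    [6.3, -70.4, 0],
    [6.8, -76.9, 0],
    [7.3, -82.4, 0],
    [7.7, -86.9, 0],
    [8, -90.3, 0],
    [8.3, -92.8, 0],
    [8.4, -94.3, 0],
    [8.5, -94.9, 0],
    [8.5, -94.9, 0],
    [8.5, -94.9, 0],
    [8.5, -94.9, 0],
  ],
  rot=[
    [0, 0, 0],
    [0, 0, 0],
    [0, 0, 0],
    [0, 0, 0],
    [0, 0, 0],
    [0, 0, 0],
    [0, 0, 0],
    [0, 0, 0],
    [0, 0, 0],
    [0, 0, 0],
    [0, 0, 0],
    [0, 0, 0],
    [0, 0, 0],
    [0, 0, 0],
    [0, 0, 0],
    [0, 0, 0],
    [0, 0, 0],
    [0, 0, 0],
    [0, 0, 0],
    [0, 0, 0],
  ],
)

```text
time_s: 36.9
position: [0.5372, -0.0423, 0.1761]
tcp_rot: [[0.983, 0.182, 0.0], [0.182, -0.983, -0.0], [0.0, 0.0, -1.0]]
force: [-0.2, -0.3, -2.0]
opening: 0.132
```

```bash
python3 - <<'E'
from h import *
st()
s=capture("scene");cv2.imwrite("pics/s17.png",cv2.resize(s[120:270,170:370],None,fx=4,fy=4)[:,:,::-1])
goal([.5370,-.042,.176],74.5)
E
```

```text
t 36.9 pos [ 0.5372 -0.0423  0.1761] phi 10.47 tilt z [ 1.e-04 -0.e+00 -1.e+00] F [-0.2 -0.3 -2. ] open 0.132 j [-16.4  27.2  97.2  -0.   55.6  63.1]
lin [-0.2, -0.3, 0.1] rot [0.0, -0.0, -64.03] dist 0.4
```

View pics/s17.png

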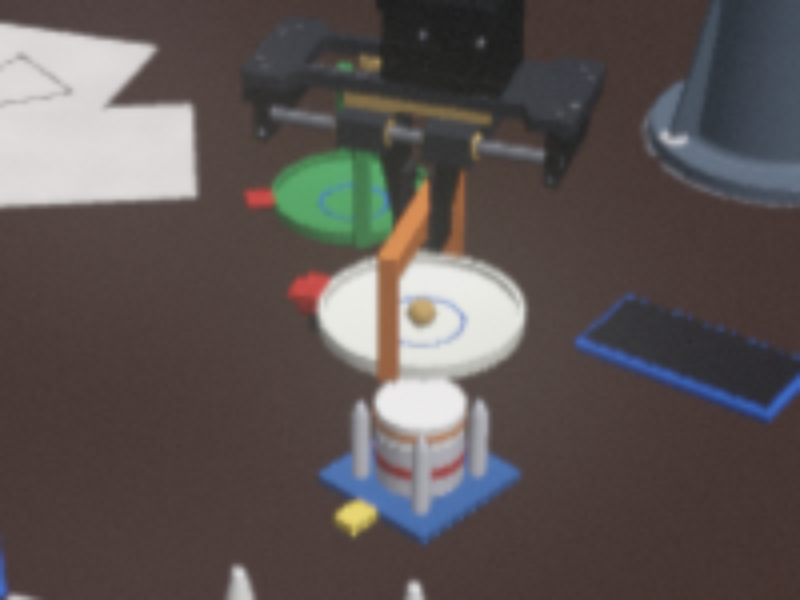

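The dish is centred over the diffuser and the ball is central. Now the turn, 64° smoothly.

play_rows(
  fingers=[255, 255, 255, 255, 255, 255, 255, 255, 255, 255, 255, 255, 255, 255, 255, 255, 255, 255, 255, 255],
  linear=[
    [0, 0, 0],
    [0, 0, 0],
    [0, 0, 0],
    [0, 0, 0],
    [0, 0, 0],
    [0, 0, 0],
    [0, 0, 0],
    [0, 0, 0],
    [0, 0, 0],
    [0, 0, 0],
    [0, 0, 0],
    [0, 0, 0],
    [0, 0, 0],
    [0, 0, 0],
    [0, 0, 0],
    [0, 0, 0],
    [0, 0, 0],
    [0, 0, 0],
    [0, 0, 0],
    [0, 0, 0],
  ],
  rot=[
    [0, 0, -0.5],
    [0, 0, -2],
    [0, 0, -4.5],
    [0, 0, -8],
    [0, 0, -12.5],
    [0, 0, -17.4],
    [0, 0, -22.3],
    [0, 0, -27.1],
    [0, 0, -32],
    [0, 0, -36.9],
    [0, 0, -41.8],
    [0, 0, -46.6],
    [0, 0, -51.5],
    [0, 0, -56],
    [0, 0, -59.5],
    [0, 0, -62],
    [0, 0, -63.5],
    [0, 0, -64],
    [0, 0, -64],
    [0, 0, -64],
  ],
)

```text
time_s: 38.95
position: [0.5372, -0.0421, 0.176]
tcp_rot: [[0.268, 0.963, 0.0], [0.963, -0.268, 0.0], [0.0, 0.0, -1.0]]
force: [-0.2, -0.4, -2.1]
opening: 0.135
```

play_rows(
  fingers=[255, 255, 255, 255, 255, 255, 255, 255, 255, 255],
  linear=[
    [0, 0, 0],
    [0, 0, 0],
    [0, 0, 0],
    [0, 0, 0],
    [0, 0, 0],
    [0, 0, 0],
    [0, 0, 0],
    [0, 0, 0],
    [0, 0, 0],
    [0, 0, 0],
  ],
  rot=[
    [0, 0, 0],
    [0, 0, 0],
    [0, 0, 0],
    [0, 0, 0],
    [0, 0, 0],
    [0, 0, 0],
    [0, 0, 0],
    [0, 0, 0],
    [0, 0, 0],
    [0, 0, 0],
  ],
)

```text
time_s: 39.95
position: [0.5372, -0.0421, 0.176]
tcp_rot: [[0.267, 0.964, -0.0], [0.964, -0.267, 0.0], [0.0, -0.0, -1.0]]
force: [0.4, 0.7, -2.5]
opening: 0.135
```

```bash
python3 - <<'E'
from h import *
st()
s=capture("scene");cv2.imwrite("pics/s18.png",cv2.resize(s[120:270,170:370],None,fx=4,fy=4)[:,:,::-1])
w=capture("wrist");cv2.imwrite("pics/w18.png",w[:,:,::-1])
cw=get_calibration("wrist");cs=get_calibration("scene")
b=blobs(w,[0,150,90],[4,255,255],roi=(330,150,460,280));print(b)
r=plane(cw,b[0][1],.127);print("tab wrist",r)
d=r[:2]-[.537,-.042];print(np.degrees(np.arctan2(d[1],d[0])),np.hypot(*d))
bs=blobs(s,[15,80,80],[28,255,230],roi=(255,180,300,215),amin=4);print(bs)
b2=blobs(s,[0,150,90],[5,255,255],roi=(230,180,300,240),amin=4);print(b2,b2 and plane(cs,b2[0][1],.127))
if bs:print("ball",plane(cs,bs[0][1],.126))
E
```

```text
t 39.95 pos [ 0.5372 -0.0421  0.176 ] phi 74.49 tilt z [-0.  0. -1.] F [ 0.4  0.7 -2.5] open 0.135 j [-16.4  27.2  97.2   0.   55.6  -0.9]
[(942, [389.91, 230.53], [374, 216, 33, 30])]
tab wrist [ 0.6063825 -0.0612071  0.127    ]
-15.473643541411045 0.07199197259588674
[(26, [274.85, 197.62], [272, 195, 6, 6])]
[(33, [253.36, 209.39], [249, 207, 10, 6]), (26, [247.35, 191.35], [245, 189, 6, 6])] [ 0.60279988 -0.06239552  0.127     ]
ball [ 0.53401097 -0.04318732  0.126     ]
```

View pics/s18.png

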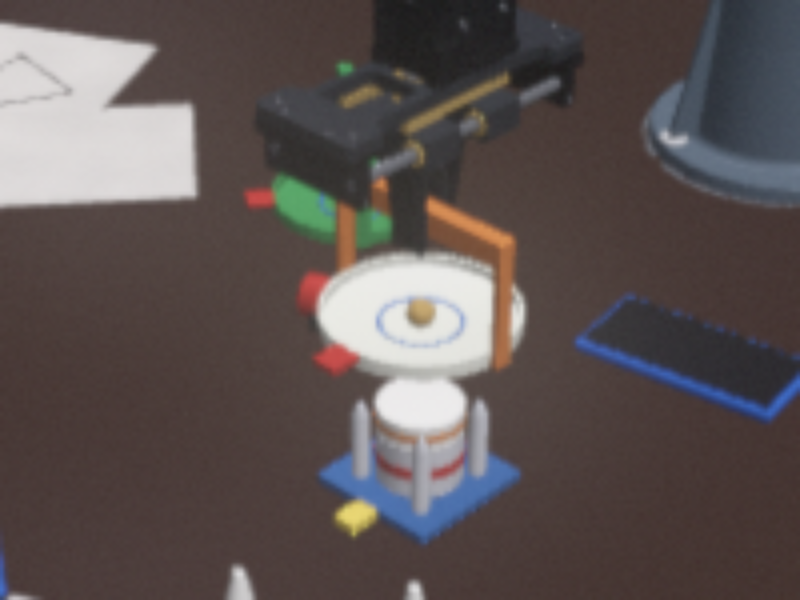

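View pics/w18.png

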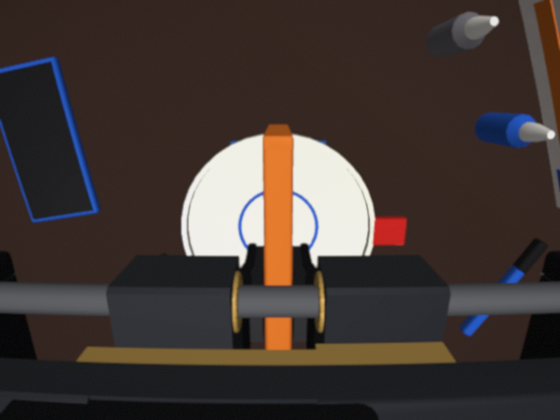

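The red tab (scene crop 336,360) points the same way as the yellow tab (355,517): -15.5° against -15.5°. The ball (420,312) is about 3 mm from the dish centre, the dish is level and still, and the stack below is intact. Handing in.

```bash
python3 - <<'E'
from h import *
print(bot.hand_in());st()
E
```

```text
the job is handed in; nothing more can be done
None
the job is handed in; nothing more can be done
```

I built the lamp and handed the job in at about 40 s of the 72 s allowed, with the dish held over it. The hand-in gave no verdict, so this rests on my own last checks.

- **Lamp and diffuser:** I centred each part with two squeezes at right angles, lowered it between the posts and let go. In the pictures both lie flat and centred in the nest. I confirmed this by eye only, with no measured position after letting go.
- **Dish:** I lifted it by the orange bar, carried it slowly and turned it 64°. The tool reads (0.537, -0.042) over the nest, upright, and the bar is gripped at about 11.7 mm. By its lift height the dish sits about 5 cm above the diffuser.
- **Tab direction:** the red tab measured -15.5° from the wrist camera, and the nest's own angle is about -15.5°.
- **Ball:** it was inside the blue ring in every picture that showed it. The last one put it about 3 mm from the centre, which is within the camera error.
- **Bystanders:** nothing touched them and they look unmoved, but I did not measure them again.

Two checks disagreed slightly. The scene camera put the red tab about 4 mm from the wrist camera's reading, which I put down to scene-camera error. While placing the lamp I also made a 1 mm correction from a reading taken before the arm had settled, and undid it before lowering.

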